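# Rinse and put away the pottery tools

## Task

Tidy up the pottery tools left on the table: rinse the brush first, while the water is cleanest, then the spatula, the loop tool and the scraper in that order, by dipping each one's tip about 3 cm below the rim of the white pot for a moment while you hold it; the wooden paddle must not be dipped. Lay every tool flat in the tray compartment whose floor is the colour of its handle, tip towards the end with the white strip. Some tools may be missing; leave the pot standing where it is and do not knock the other things about.

Things in the scene. Friction and masses are not known exactly. Their poses are not given: they have to be found in the camera images.
- brush: glaze brush, blue handle, steel ferrule (28 mm wide), white head (26 mm wide); 180 mm long. Origin: underside, exactly mid-length, which is on the handle and the place to grip; x runs along the tool to its tip, z up when it lies flat. The handle (18 mm wide, 14 mm high, flat-sided) spans x = -90 to +35 mm and is what it rests on; 80 g nominal
- spatula: palette spatula, green handle, steel blade 26 mm wide and 4 mm thick; 180 mm long. Origin: underside, exactly mid-length, which is on the handle and the place to grip; x runs along the tool to its tip, z up when it lies flat. The handle (18 mm wide, 14 mm high, flat-sided) spans x = -90 to +35 mm and is what it rests on; 80 g nominal
- looptool: loop trimming tool, red handle, steel wire loop 32 mm wide; 180 mm long. Origin: underside, exactly mid-length, which is on the handle and the place to grip; x runs along the tool to its tip, z up when it lies flat. The handle (18 mm wide, 14 mm high, flat-sided) spans x = -90 to +35 mm and is what it rests on; 80 g nominal
- scraper: scraper, black handle, thin steel shank and a steel cross-blade 44 mm wide and 4 mm thick at the tip; 180 mm long. Origin: underside, exactly mid-length, which is on the handle and the place to grip; x runs along the tool to its tip, z up when it lies flat. The handle (18 mm wide, 14 mm high, flat-sided) spans x = -90 to +35 mm and is what it rests on; 80 g nominal
- paddle: wooden paddle, yellow handle, plain wood blade 40 mm wide, 10 mm thick; 180 mm long. Origin: underside, exactly mid-length, which is on the handle and the place to grip; x runs along the tool to its tip, z up when it lies flat. The handle (18 mm wide, 14 mm high, flat-sided) spans x = -90 to +35 mm and is what it rests on; 80 g nominal
- brush_tip (a point): the tip of the brush: 90 mm along x from its origin, 7 mm above its underside
- spatula_tip (a point): the tip of the spatula: 90 mm along x from its origin, 7 mm above its underside
- looptool_tip (a point): the tip of the looptool: 90 mm along x from its origin, 7 mm above its underside
- scraper_tip (a point): the tip of the scraper: 90 mm along x from its origin, 7 mm above its underside
- paddle_tip (a point): the tip of the paddle: 90 mm along x from its origin, 7 mm above its underside
- tray: fixed wooden tray 212 x 344 x 20 mm; five compartments side by side along its y, 68 mm apart, each 204 mm long (along tray x) and 64 mm wide inside, walls 4 mm thick and 14 mm high above the liner. Origin: underside, centre; x points to the end marked by a white strip on the table along its outside
- liner_blue: blue floor liner 202 x 62 x 2 mm, fixed in one compartment of the tray (the compartment of the brush); its top lies 6 mm above the table. Origin: underside, centre of the compartment; x points along the compartment to the white-strip end
- liner_green: green floor liner 202 x 62 x 2 mm, fixed in one compartment of the tray (the compartment of the spatula); its top lies 6 mm above the table. Origin: underside, centre of the compartment; x points along the compartment to the white-strip end
- liner_red: red floor liner 202 x 62 x 2 mm, fixed in one compartment of the tray (the compartment of the looptool); its top lies 6 mm above the table. Origin: underside, centre of the compartment; x points along the compartment to the white-strip end
- liner_black: black floor liner 202 x 62 x 2 mm, fixed in one compartment of the tray (the compartment of the scraper); its top lies 6 mm above the table. Origin: underside, centre of the compartment; x points along the compartment to the white-strip end
- liner_yellow: yellow floor liner 202 x 62 x 2 mm, fixed in one compartment of the tray (the compartment of the paddle); its top lies 6 mm above the table. Origin: underside, centre of the compartment; x points along the compartment to the white-strip end
- pot: white round open rinse pot, loose, 0.9 kg, 65 mm tall; outer radius 60 mm at the rim and 53 mm at the foot, wall 6 mm, inner floor 6 mm above the table. Origin: underside, centre
- cup: bystander, loose: small terracotta cup, 66 mm across, 60 mm tall; origin: underside, centre
- jar: bystander, loose: amber jar with steel cap, 60 mm across, 65 mm tall; origin: underside, centre
- tile: bystander, loose: terracotta test tile 70 x 70 x 12 mm; origin: underside, centre
There are look-alikes about, which are no part of the job. What is shaped like the paddle but pink or turquoise is not meant.

How it is judged:
By the outcome, as a careful person would: the job done as asked, in the order asked, and still so for the second after the job is handed in, with the robot touching nothing.
Of brush, spatula, looptool, scraper, paddle only 4 to 5 are there at a start; the rules pass over those that are not, and their reading is None.
At some moment in a run one of brush, spatula, looptool, scraper, paddle may be knocked a few centimetres aside while the robot is not near it.
It also fails if it takes over 210 s, if anything falls off the work surface, if the arm or the gripper's body presses on something with over 40 N, if the wrist force passes 120 N, or if a joint passes its speed limit or range.

## Robot

A 7-joint arm with a two-finger parallel gripper is mounted at the origin on the work surface. World frame = base frame: x ahead of the robot, y to its left, z up, the work surface at z = 0. Lengths are in m, angles in rad, forces in N, time in s.
With the tool pointing down it reaches from about 0.425 to 0.875 m from the base axis. Payload 4.7 kg.
Tool frame: the origin (TCP) lies on the centre line of the jaws, within the pads' length; the fingertips stand 19 mm ahead of it and the grasp point (between the pads) is the TCP; x points along the fingers, z is the direction in which the jaws open and shut, and the axes are right-handed (so a half turn about x gives the same grasp; the last joint's range is limited). The gripper opens to 87 mm and grips with 3 to 60 N. Pads are 19 mm wide; open, the fingers measure 117 mm over their backs; the gripper's body (75 mm by 190 mm) begins 51 mm behind the grasp point.
Start: joints at [-1.298, 0.321, -0.07, 1.45, 0.023, 1.371, -0.057], TCP at [0.166, 0.628, 0.242] pointing down, gripper open.
Joint ranges: [-2.86, 2.86], [-0.3, 2.09], [-1.38, 1.24], [0.06, 2.45], [-1.56, 4.7], [0.09, 2.05], [-2.69, 2.69]. Speed limits (rad/s): [2.57, 2.57, 3.14, 3.14, 3.14, 3.14, 3.14].

## Interface

Orientations are given as a rotation vector (axis times angle).
In Python, from bench import get_state, get_image, camera_info, close_job gives the robot as it stands.
- The arm moves only by the tool jog_arm, never from a script. Its argument "targets" is a list of rows, each a list of 7 numbers: the turn, a rotation vector about the tool's x, y, z in degrees, then the shift along the tool's x, y, z in cm, then the finger opening in cm, from 0 to 8.7. In form: [[wx, wy, wz, tx, ty, tz, jaw], ...]. A call has 1 to 10 rows; each row shifts and turns the commanded pose from where the row before left it, along the tool's axes as they then stand; what a row does not reach is not made up. A row lasts 1/8 s, in which the tool goes at most 62.5 mm and 10.7 degrees, less where a joint would pass 70% of its speed; a pose out of reach is approached as far as the arm can. A call is refused whole if a number of a shift passes 6.25 or a number of a turn 10.7, either way. A call with a gripper value outside its range is refused whole. The fingers move at their own pace and stop on an object; "squeeze" is the grip in N (left out, the last holds). Time passes only in rows, so rows that do not move let the fingers close. It gives the time, the measured TCP pose, the force and the opening at its end, in the units of the state.
- get_state(): the state, without advancing time (a new reading comes with each control period).
- get_image(name): name is "side" or "top"; returns (picture, depth): 480x640x3 uint8, red, green, blue; 480x640 float32, m along the optical axis (not along the pixel's ray), 0 where there is no reading.
- camera_info(name): a dict with "intrinsics" (3x3 intrinsics, pixels), "k1" (the pictures are not rectified: a ray, as slopes to the right and down, at radius r is drawn at 1 + k1 r^2 times it, then the intrinsics apply), "world_from_camera" (4x4, takes a point from camera to world coordinates). Camera axes: x right, y up, looking along -z (the intrinsics and any distortion apply to the point x, -y, -z); pixel columns grow to the right and rows downward; lengths in m; the calibration is good to about 2 mm. A picture is of the moment at which its call begins. camera_info takes no time and is no camera call.
- close_job(): hands the job in, once; it reports no verdict.
The state is a dict: "time": time; "joint_positions": joint angles; "qd": joint speeds; "joint_torque": joint torques, N m; "position": TCP position; "tool_rot": TCP orientation; "ft_force": force on the tool from outside, world axes, zero at the start; "torque": the same for the moment, N m; "grip_width": opening from 0.0 (shut) to 1.0 (fully open).
Only numpy, scipy, OpenCV 4.12 (cv2) and the standard library are available. Lean on these libraries where they do the work, as an engineer would, in place of code of your own. Each camera call takes 0.05 s, during which the arm holds its last target.

## Working session

There is one attempt and no reset: what is moved stays moved. The work goes in short steps, Python scripts to look and compute and a tool call to move; the robot and the scene stay as the last step left them, time stands still between calls to the robot, and variables do not carry over. Pictures are saved under pics/ and viewed, and the job is handed in when it is done.

Besides the shell and the picture viewer there is one more tool, called after "Emit:" by a JSON object that holds its "op" and its "data", one argument or row to a line. jog_arm: Moves the arm, as the interface text tells. Its arguments: {"type":"object","properties":{"targets":{"type":"array"},"squeeze":{"type":"number"}},"required":["targets"]}

```bash
mkdir -p pics; ls; python3 - <<'E'
from bench import *
import cv2
s=get_state();print(s)
for n in("top","side"):
    p,d=get_image(n);cv2.imwrite(f"pics/{n}0.png",p[:,:,::-1]);
    import numpy as np
    np.savez(f"{n}0.npz",p=p,d=d);print(camera_info(n))
E
```

```text
pics
{'time': 0.0, 'joint_positions': array([-1.29791079,  0.32183252, -0.07006655,  1.45166056,  0.02258804,
        1.37076877, -0.05688492]), 'qd': array([-0.00028546,  0.00027334, -0.00051679, -0.00131121,  0.00084875,
       -0.00030237, -0.00203209]), 'joint_torque': array([-4.54745259e-04, -4.91271079e+01, -4.04367289e-01, -3.12540793e+01,
       -6.41605980e-02,  4.32964310e-02,  1.59189367e-04]), 'position': array([0.16626373, 0.62785651, 0.24046238]), 'tool_rot': array([-1.01772489,  1.32203649,  1.01569407]), 'ft_force': array([ 0.51122806, -0.09240963, -0.56268435]), 'torque': array([-0.03190714, -0.0100564 ,  0.02086427]), 'grip_width': 0.9959665570617612}
{'intrinsics': array([[579.3450992 ,   0.        , 312.49226886],
       [  0.        , 579.3450992 , 239.38583444],
       [  0.        ,   0.        ,   1.        ]]), 'k1': -0.03783742608789978, 'world_from_camera': array([[-0.01668557,  0.98616476, -0.16492621,  0.28247592],
       [-0.99968728, -0.0133814 ,  0.02112512, -0.10704774],
       [ 0.01862591,  0.16522712,  0.98607965,  1.45884389],
       [ 0.        ,  0.        ,  0.        ,  1.        ]])}
{'intrinsics': array([[602.16883968,   0.        , 319.19959853],
       [  0.        , 602.16883968, 236.68922155],
       [  0.        ,   0.        ,   1.        ]]), 'k1': -7.096862891667457e-05, 'world_from_camera': array([[ 0.88106198, -0.27034222,  0.38812996,  1.12649409],
       [ 0.4729834 ,  0.51059444, -0.71803901, -1.23885582],
       [-0.00406074,  0.81621591,  0.57773273,  0.96389009],
       [ 0.        ,  0.        ,  0.        ,  1.        ]])}
```

View pics/top0.png

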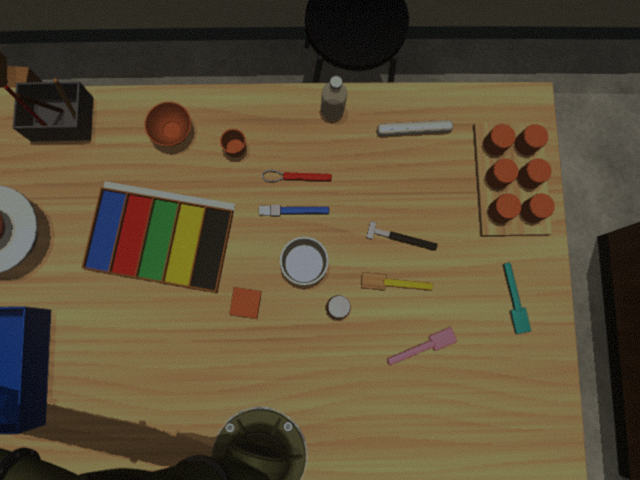

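View pics/side0.png

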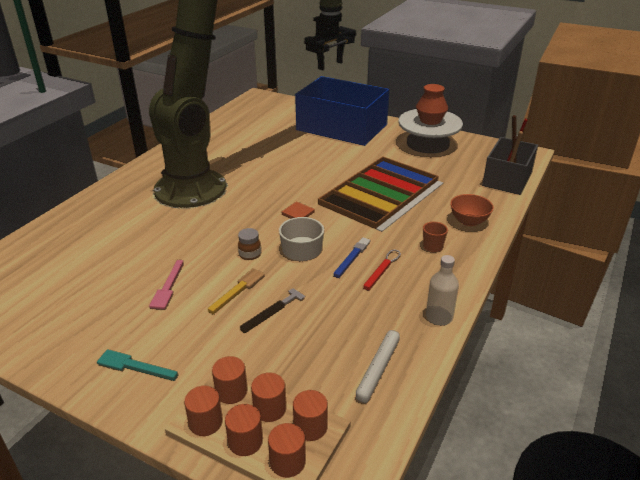

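```bash
cat > h.py <<'E'
import numpy as np, cv2
from bench import *
from scipy.spatial.transform import Rotation as R
def rays(n,uv):
    c=camera_info(n);K=c["intrinsics"];k=c["k1"];T=c["world_from_camera"]
    uv=np.atleast_2d(uv).astype(float);d=np.c_[(uv[:,0]-K[0,2])/K[0,0],(uv[:,1]-K[1,2])/K[1,1]]
    x=d.copy()
    for _ in range(8): x=d/(1+k*(x**2).sum(1,keepdims=True))
    return T[:3,3],np.c_[x[:,0],-x[:,1],-np.ones(len(x))]@T[:3,:3].T
def plane(n,uv,z):
    o,v=rays(n,uv);return o+v*((z-o[2])/v[:,2])[:,None]
def cloud(n,d):
    v,u=np.nonzero(d>0);o,r=rays(n,np.c_[u,v]);P=np.zeros(d.shape+(3,));P[v,u]=o+r*d[v,u][:,None];return P
HUE={'blue':(105,130),'red':(0,6),'green':(50,75),'yellow':(22,32)}
def mask(p,c):
    h=cv2.cvtColor(p,cv2.COLOR_RGB2HSV)
    if c=='black': return (h[...,2]<55).astype(np.uint8)
    a,b=HUE[c];m=(h[...,0]>=a)&(h[...,0]<=b)&(h[...,1]>150)&(h[...,2]>50)
    if c=='red': m|=(h[...,0]>=174)&(h[...,1]>150)&(h[...,2]>50)
    return m.astype(np.uint8)
def blobs(p,c,amin=80):
    m=mask(p,c);N,l,st,ce=cv2.connectedComponentsWithStats(m)
    return [(i,st[i],ce[i],l==i) for i in range(1,N) if st[i][4]>amin]
E
python3 - <<'E'
from h import *
for n in("top","side"):
    f=np.load(n+"0.npz");p,d=f['p'],f['d'];P=cloud(n,d)
    print(n)
    for c in('blue','red','green','yellow','black'):
        for i,st,ce,m in blobs(p,c,150):
            q=np.median(P[m&(d>0)],0) if (m&(d>0)).any() else None
            if q is None or not(-.05<q[2]<.05 and q[0]>.3): continue
            v,u=np.nonzero(m);z=.014 if st[4]<1200 else .006
            W=plane(n,np.c_[u,v],z)[:,:2].astype(np.float32)
            r=cv2.minAreaRect(W)
            print(c,st,np.round(q,3),'rect',np.round(r[0],3),np.round(r[1],3),round(r[2],1),'mean',W.mean(0).round(3))
s=get_state();print(R.from_rotvec(s['tool_rot']).as_matrix().round(3))
E
```

```text
top
blue [  86  191   39   79 1660] [0.557 0.389 0.006] rect [0.558 0.389] [0.055 0.199] 79.2 mean [0.557 0.389]
blue [281 207  47   6 230] [ 0.601 -0.116  0.014] rect [ 0.602 -0.118] [0.117 0.013] 89.3 mean [ 0.601 -0.117]
red [283 173  49   8 322] [ 0.69  -0.124  0.013] rect [ 0.689 -0.127] [0.124 0.018] 87.4 mean [ 0.689 -0.126]
red [ 111  195   41   81 1869] [0.543 0.323 0.006] rect [0.545 0.322] [0.061 0.204] 79.1 mean [0.544 0.322]
yellow [ 164  203   40   82 1937] [0.517 0.188 0.006] rect [0.519 0.188] [0.063 0.204] 79.2 mean [0.518 0.188]
yellow [384 279  49  11 326] [ 0.408 -0.375  0.013] rect [ 0.408 -0.376] [0.122 0.017] 83.5 mean [ 0.408 -0.375]
black [222 131  21  17 175] [0.794 0.07  0.033] rect [0.796 0.069] [0.038 0.053] 19.7 mean [0.798 0.07 ]
black [ 84 189  25  78 156] [0.569 0.417 0.01 ] rect [0.564 0.416] [0.016 0.202] 75.7 mean [0.568 0.415]
black [ 191  208   39   82 1947] [0.507 0.122 0.006] rect [0.508 0.121] [0.063 0.203] 79.1 mean [0.507 0.122]
black [389 232  48  18 325] [ 0.517 -0.392  0.013] rect [ 0.517 -0.392] [0.122 0.018] 73.9 mean [ 0.517 -0.392]
bl
[... 229 characters left out ...]
 24 430] [0.544 0.33  0.008] rect [0.544 0.321] [0.044 0.191] 79.1 mean [0.546 0.32 ]
red [364 259  27  31 268] [ 0.693 -0.137  0.015] rect [ 0.692 -0.132] [0.135 0.021] 87.4 mean [ 0.692 -0.133]
black [ 361   30  166  111 8833] [0.472 1.154 0.022] rect [0.448 1.347] [0.879 1.345] 25.5 mean [0.424 1.19 ]
black [407 134  43  19 619] [0.561 0.609 0.016] rect [0.556 0.613] [0.148 0.133] 16.4 mean [0.557 0.614]
black [324 194  60  28 541] [0.505 0.129 0.008] rect [0.505 0.122] [0.046 0.189] 79.1 mean [0.507 0.121]
black [241 301  44  32 379] [ 0.522 -0.399  0.014] rect [ 0.522 -0.398] [0.127 0.024] 74.2 mean [ 0.522 -0.399]
[[-0.    -0.967  0.256]
 [-0.002  0.256  0.967]
 [-1.    -0.    -0.002]]
```

```bash
python3 - <<'E'
from h import *
for n in("top","side"):
    f=np.load(n+"0.npz");p,d=f['p'],f['d'];P=cloud(n,d)
    for nm,(cx,cy),z0 in(('pot',(.45,-.12),.065),('jar',(.37,-.2),.065),('tile',(.38,0.05),.012)):
        m=(abs(P[...,2]-z0)<.006)&(np.hypot(P[...,0]-cx,P[...,1]-cy)<.1)
        N,l,st,ce=cv2.connectedComponentsWithStats(m.astype(np.uint8))
        for i in range(1,N):
            if st[i][4]<30: continue
            W=P[l==i][:,:2].astype(np.float32)
            print(n,nm,st[i],np.median(P[l==i][:,2]).round(4),'circ',np.round(np.r_[cv2.minEnclosingCircle(W)[0],cv2.minEnclosingCircle(W)[1]],4))
    W=P[(P[...,0]>.38)&(P[...,0]<.5)&(P[...,1]>-.18)&(P[...,1]<-.05)&(abs(P[...,2]-.012)<.012)]
f=np.load("top0.npz");print(P.shape)
cv2.imwrite("pics/crop0.png",cv2.resize(f['p'][150:330,220:470,::-1],None,fx=3.2,fy=3.2,interpolation=cv2.INTER_CUBIC))
E
```

```text
top pot [280 237  49  48 363] 0.064 circ [ 0.4648 -0.1147  0.0596]
top jar [301 260  28  25  95] 0.0638 circ [ 0.4362 -0.1407  0.0442]
top jar [328 296  22  22 364] 0.0646 circ [ 0.3518 -0.1969  0.0264]
top tile [200 272  20  19 107] 0.0083 circ [0.4235 0.1209 0.0284]
top tile [229 287  33  34 756] 0.0116 circ [0.3674 0.0328 0.0479]
side pot [279 217  46  29 358] 0.065 circ [ 0.464  -0.1155  0.0652]
side jar [279 223  12  20  76] 0.0654 circ [ 0.4387 -0.1436  0.0424]
side jar [239 228  20  15 230] 0.066 circ [ 0.3526 -0.1995  0.0306]
side tile [318 194  21  18 119] 0.0112 circ [0.4377 0.116  0.0448]
side tile [282 200  34  18 336] 0.0136 circ [0.3591 0.044  0.0534]
(480, 640, 3)
```

View pics/crop0.png

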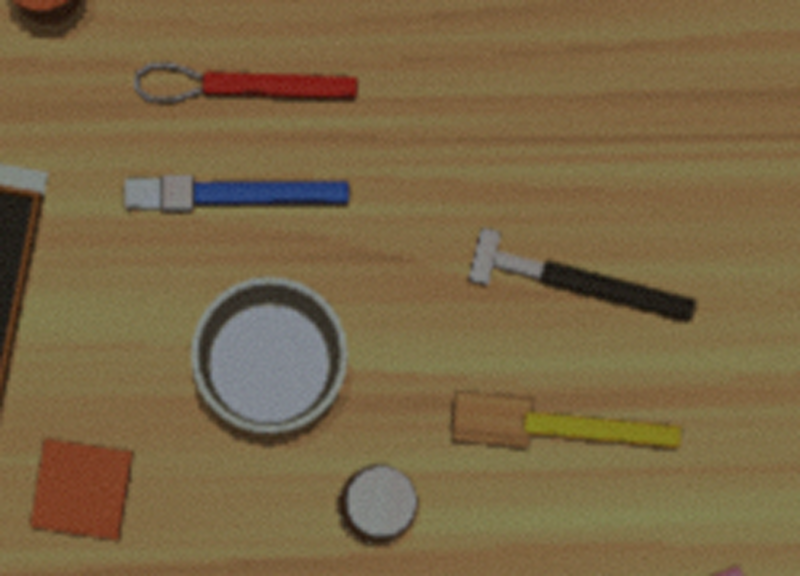

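```bash
cat > plan.py <<'E'
from h import *
from scipy.spatial.transform import Slerp
import math
def ori(psi,th=0):
    c,s=np.cos(np.radians(psi)),np.sin(np.radians(psi));C,S=np.cos(np.radians(th)),np.sin(np.radians(th))
    x=np.array([-c*S,-s*S,-C]);y=np.array([c*C,s*C,-S]);return R.from_matrix(np.c_[x,y,np.cross(x,y)])
def plan(wps,start=None,dmax=.055,amax=9.5):
    """wps: (pos,R,jaw_cm[,minrows])"""
    s=get_state();p,r=(s['position'],R.from_rotvec(s['tool_rot'])) if start is None else start
    print('t',round(s['time'],2),'q',s['joint_positions'].round(2))
    rows=[]
    for w in wps:
        P,Q,j=np.array(w[0]),w[1],w[2]
        n=max(math.ceil(np.linalg.norm(P-p)/dmax),math.ceil(np.degrees((r.inv()*Q).magnitude())/amax),w[3] if len(w)>3 else 1)
        sl=Slerp([0,1],R.concatenate([r,Q]));p0=p
        for k in range(1,n+1):
            tp=p0+(P-p0)*k/n;tr=sl(k/n)
            a=np.degrees((r.inv()*tr).as_rotvec()).round(1);b=(r.inv().apply(tp-p)*100).round(2)
            rows.append([*a,*b,j]);p=p+r.apply(b/100);r=r*R.from_rotvec(np.radians(a))
    for i in range(0,len(rows),10): print(str([[float(round(v,2)) for v in q] for q in rows[i:i+10]]).replace('.0,',',').replace('.0]',']').replace(' ',''))
    print('n',len(rows),'end',p.round(4))
E
python3 - <<'E'
from plan import *
# tail/tip check in top picture: brush, loop, scraper, paddle
for nm,a,b,z in(('brush',(258.9,210.4),(329.2,210),.012),('loop',(262.4,175.8),(331.8,177.4),.011),('scr',(368.7,230),(436.8,246.5),.011),('pad',(361.3,280.6),(432.6,286.6),.013)):
    W=plane('top',[a,b],z);v=W[0]-W[1];print(nm,W.mean(0).round(4),np.linalg.norm(v).round(3),np.degrees(np.arctan2(v[1],v[0])).round(1))
plan([((.601,-.091,.14),ori(89.5),8.7),((.601,-.091,.06),ori(89.5),4,3)])
E
```

```text
brush [ 0.6007 -0.0923  0.012 ] 0.179 89.6
loop [ 0.6895 -0.1011  0.011 ] 0.179 88.0
scr [ 0.5245 -0.3678  0.011 ] 0.178 75.4
pad [ 0.409  -0.3481  0.013 ] 0.18 84.3
t 0.1 q [-1.3   0.32 -0.07  1.45  0.02  1.37 -0.06]
[[4.7,-0,0,0.64,-3.78,-3.65,8.7],[4.8,-0,0,0.63,-4.06,-3.32,8.7],[4.7,-0,0,0.64,-4.32,-2.98,8.7],[4.7,-0,0,0.63,-4.56,-2.61,8.7],[4.7,-0,0,0.64,-4.75,-2.22,8.7],[4.8,-0,0,0.63,-4.92,-1.84,8.7],[4.7,-0,0,0.64,-5.06,-1.41,8.7],[4.7,-0,0,0.63,-5.16,-0.99,8.7],[4.8,-0,0.1,0.64,-5.21,-0.57,8.7],[4.7,-0,-0,0.62,-5.25,-0.13,8.7]]
[[4.7,-0,-0,0.63,-5.25,0.31,8.7],[4.8,-0.1,-0,0.63,-5.2,0.73,8.7],[4.7,0,-0,0.62,-5.12,1.16,8.7],[4.7,0,-0,0.63,-5.01,1.57,8.7],[4.7,0,-0,0.63,-4.86,1.99,8.7],[4.8,0,-0,0.63,-4.68,2.37,8.7],[-0,0,-0,2.67,-0,-0,4],[-0,0,-0,2.66,-0,-0,4],[-0,0,-0,2.67,-0.01,-0,4]]
n 19 end [ 0.601 -0.091  0.06 ]
```

Emit:
{"op": "jog_arm", "data": {
  "targets": [
    [4.7,0,0,0.6,-3.8,-3.7,8.7],
    [4.8,0,0,0.6,-4.1,-3.3,8.7],
    [4.7,0,0,0.6,-4.3,-3.0,8.7],
    [4.7,0,0,0.6,-4.6,-2.6,8.7],
    [4.7,0,0,0.6,-4.8,-2.2,8.7],
    [4.8,0,0,0.6,-4.9,-1.8,8.7],
    [4.7,0,0,0.6,-5.1,-1.4,8.7],
    [4.7,0,0,0.6,-5.2,-1.0,8.7],
    [4.8,0,0,0.6,-5.2,-0.6,8.7],
    [4.7,0,0,0.6,-5.2,-0.1,8.7]
  ],
  "squeeze": 30
}}

```text
time: 1.35
position: [0.44, 0.1771, 0.1812]
tool_rot: [-0.379, 1.537, 0.38]
ft_force: [0.7, 0.2, 0.7]
grip_width: 0.999
```

Emit:
{"op": "jog_arm", "data": {
  "targets": [
    [4.7,0,0,0.6,-5.2,0.3,8.7],
    [4.8,0,0,0.6,-5.2,0.7,8.7],
    [4.7,0,0,0.6,-5.1,1.2,8.7],
    [4.7,0,0,0.6,-5.0,1.6,8],
    [4.7,0,0,0.6,-4.9,2.0,6],
    [4.8,0,0,0.6,-4.7,2.4,4],
    [0,0,0,0,0,0,4],
    [0,0,0,0,0,0,4]
  ]
}}

```text
time: 2.35
position: [0.6025, -0.0901, 0.1449]
tool_rot: [0.007, 1.572, -0.006]
ft_force: [-0.2, 0.4, -0.7]
grip_width: 0.553
```

```bash
cat > st.py <<'E'
from plan import *
s=get_state();M=R.from_rotvec(s['tool_rot']).as_matrix()
print('t',s['time'].__round__(2),'p',s['position'].round(4),'psi',np.degrees(np.arctan2(M[1,1],M[0,1])).round(1),'x',M[:,0].round(3),'th',np.degrees(np.arcsin(-M[2,1])).round(1),'F',s['ft_force'].round(1),'w_cm',round(s['grip_width']*8.7,2),'q',s['joint_positions'].round(2))
E
python3 - <<'E'
import st
from plan import *
p,d=get_image('top');cv2.imwrite("pics/top1.png",p[:,:,::-1])
plan([((.601,-.091,.06),ori(89.5),4,2),((.601,-.091,.021),ori(89.5),4,3)])
E
```

```text
t 2.35 p [ 0.6025 -0.0901  0.1449] psi 89.5 x [-0.001  0.001 -1.   ] th -0.0 F [-0.2  0.4 -0.7] w_cm 4.81 q [-0.43  0.34  0.65  1.7  -0.22  1.18  0.27]
t 2.4 q [-0.43  0.34  0.65  1.7  -0.22  1.18  0.27]
[[0,-0,-0,4.26,-0.09,-0.08,4],[0.1,-0.1,-0.1,4.26,-0.1,-0.07,4],[-0,0,0,1.3,0,-0,4],[-0,0,0,1.3,0,-0,4],[-0,0,0,1.3,0,-0,4]]
n 5 end [ 0.601 -0.091  0.021]
```

View pics/top1.png

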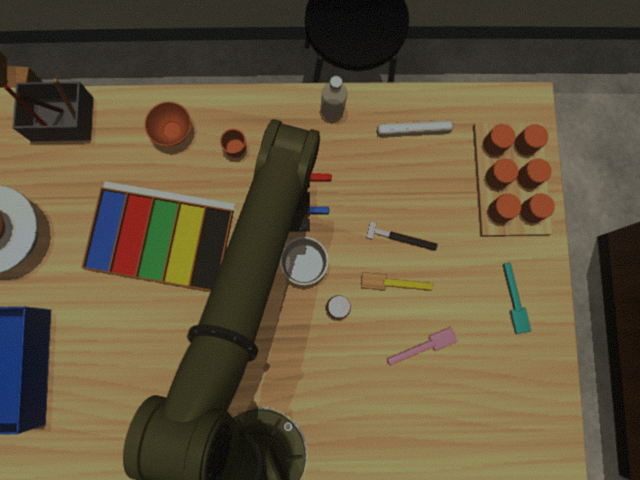

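Emit:
{"op": "jog_arm", "data": {
  "targets": [
    [0,0,0,4.2,-0.1,-0.1,4],
    [0,0,0,4.2,-0.1,-0.1,4],
    [0,0,0,1.3,0,0,4],
    [0,0,0,1.3,0,0,4],
    [0,0,0,1.3,0,0,4],
    [0,0,0,0,0,0,4],
    [0,0,0,0,0,0,4]
  ]
}}

```text
time: 3.28
position: [0.6016, -0.0928, 0.0233]
tool_rot: [0.007, 1.569, -0.007]
ft_force: [-0.3, 1.1, 0.6]
grip_width: 0.461
```

```bash
python3 - <<'E'
import st
from plan import *
p,d=get_image('side');cv2.imwrite("pics/side1.png",p[150:350,200:450,::-1].repeat(3,0).repeat(3,1))
E
```

```text
t 3.27 p [ 0.6016 -0.0928  0.0233] psi 89.5 x [ 0.001 -0.    -1.   ] th -0.0 F [-0.3  1.1  0.6] w_cm 4.01 q [-0.37  0.48  0.6   1.79 -0.32  0.96  0.35]
```

View pics/side1.png

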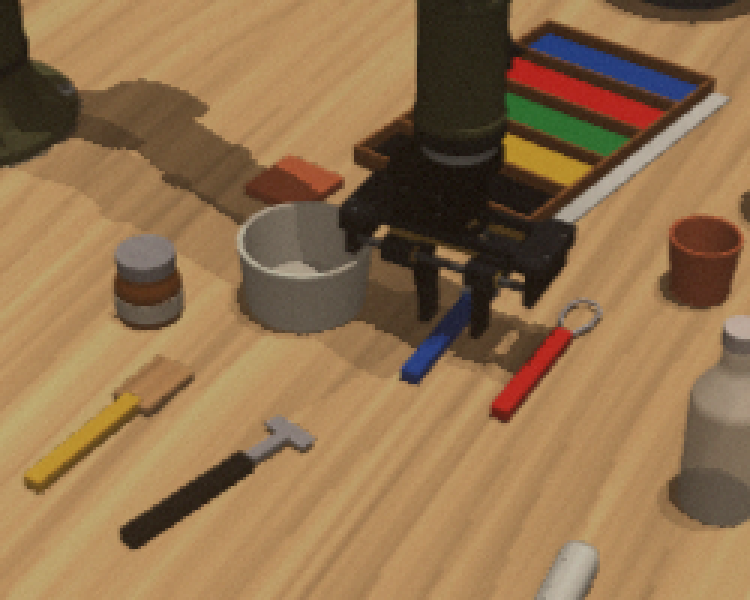

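Emit:
{"op": "jog_arm", "data": {
  "targets": [
    [0,0,0,0.2,0.1,-0.1,4],
    [0,0,0,0,0,0,1],
    [0,0,0,0,0,0,1],
    [0,0,0,0,0,0,1],
    [0,0,0,0,0,0,1],
    [0,0,0,0,0,0,1]
  ],
  "squeeze": 30
}}

```text
time: 4.08
position: [0.6002, -0.0917, 0.0207]
tool_rot: [0.007, 1.57, -0.007]
ft_force: [0.5, 0.7, 0.1]
grip_width: 0.202
```

```bash
python3 - <<'E'
import st
from plan import *
# lift, then go beyond pot, yaw to 180, high
plan([((.601,-.091,.10),ori(89.5),1,3),((.60,-.115,.22),ori(180),1)])
E
```

```text
t 4.08 p [ 0.6002 -0.0917  0.0207] psi 89.5 x [ 0.  0. -1.] th -0.0 F [0.5 0.7 0.1] w_cm 1.76 q [-0.37  0.49  0.59  1.8  -0.33  0.96  0.35]
t 4.08 q [-0.37  0.49  0.59  1.8  -0.33  0.96  0.35]
[[-0,0,-0,-2.64,0.02,0.03,1],[-0,0,-0,-2.65,0.03,0.02,1],[-0,0,-0,-2.64,0.02,0.03,1],[-9.1,0,0,-1.2,-0.24,-0.01,1],[-9,0,0,-1.2,-0.24,-0.04,1],[-9.1,0,0,-1.2,-0.22,-0.08,1],[-9,0,0,-1.2,-0.21,-0.12,1],[-9.1,0,0,-1.2,-0.19,-0.15,1],[-9,0,0,-1.2,-0.16,-0.17,1],[-9.1,0,0,-1.2,-0.14,-0.2,1]]
[[-9,0,0,-1.2,-0.1,-0.22,1],[-9.1,0,0,-1.2,-0.06,-0.23,1],[-9,0,0,-1.2,-0.03,-0.24,1]]
n 13 end [ 0.6   -0.115  0.22 ]
```

Emit:
{"op": "jog_arm", "data": {
  "targets": [
    [0,0,0,-2.6,0,0,1],
    [0,0,0,-2.6,0,0,1],
    [0,0,0,-2.6,0,0,1],
    [-9,0,0,-1.2,-0.2,0,1],
    [-9,0,0,-1.2,-0.2,0,1],
    [-9,0,0,-1.2,-0.2,-0.1,1],
    [-9,0,0,-1.2,-0.2,-0.1,1],
    [-9,0,0,-1.2,-0.2,-0.2,1],
    [-9,0,0,-1.2,-0.2,-0.2,1],
    [-9,0,0,-1.2,-0.1,-0.2,1]
  ]
}}

```text
time: 5.32
position: [0.5987, -0.1081, 0.1827]
tool_rot: [-0.852, 1.398, 0.853]
ft_force: [0.8, 0.8, -0.9]
grip_width: 0.203
```

Emit:
{"op": "jog_arm", "data": {
  "targets": [
    [-9,0,0,-1.2,-0.1,-0.2,1],
    [-9,0,0,-1.2,-0.1,-0.2,1],
    [-9,0,0,-1.2,0,-0.2,1],
    [0,0,0,0,0,0,1]
  ]
}}

```text
time: 5.82
position: [0.5994, -0.1149, 0.2193]
tool_rot: [-1.202, 1.213, 1.199]
ft_force: [0.0, -0.6, 0.0]
grip_width: 0.203
```

```bash
python3 - <<'E'
import st
from plan import *
plan([((.56,-.115,.20),ori(180,45),1)])
E
```

```text
t 5.83 p [ 0.5994 -0.1149  0.2193] psi 179.3 x [ 0.002 -0.    -1.   ] th 0.1 F [ 0.  -0.6  0. ] w_cm 1.77 q [-0.21  0.26  0.43  1.6  -0.11  1.3   1.79]
t 5.83 q [-0.21  0.26  0.43  1.6  -0.11  1.3   1.79]
[[-0.1,-0.1,-9,0.39,0.79,-0.01,1],[-0.2,-0,-9,0.25,0.84,-0.01,1],[-0.1,-0.1,-8.9,0.13,0.87,-0.01,1],[-0.1,-0,-9,-0.01,0.87,-0.01,1],[-0.1,-0.1,-9,-0.15,0.87,-0,1]]
n 5 end [ 0.56   -0.115   0.1999]
```

Emit:
{"op": "jog_arm", "data": {
  "targets": [
    [-0.1,0,-9,0.4,0.8,0,1],
    [-0.2,0,-9,0.2,0.8,0,1],
    [-0.1,0,-9,0.1,0.9,0,1],
    [-0.1,0,-9,0,0.9,0,1],
    [-0.1,0,-9,-0.2,0.9,0,1],
    [0,0,0,0,0,0,1],
    [0,0,0,0,0,0,1]
  ]
}}

```text
time: 6.7
position: [0.5602, -0.1144, 0.202]
tool_rot: [-1.485, 0.614, 0.611]
ft_force: [0.9, -0.3, 0.3]
grip_width: 0.201
```

```bash
python3 - <<'E'
import st
from plan import *
s=get_state();r=R.from_rotvec(s['tool_rot']);print('tip',(s['position']+r.apply([.014,.09,0])).round(4))
p,d=get_image('side');cv2.imwrite("pics/side2.png",p[100:350,150:480,::-1].repeat(2,0).repeat(2,1))
E
```

```text
t 6.7 p [ 0.5602 -0.1144  0.202 ] psi -179.9 x [ 0.709 -0.002 -0.706] th 45.1 F [ 0.9 -0.3  0.3] w_cm 1.75 q [-0.22 -0.3   0.43  2.35 -0.16  0.3   1.95]
tip [ 0.5066 -0.1146  0.1284]
```

View pics/side2.png

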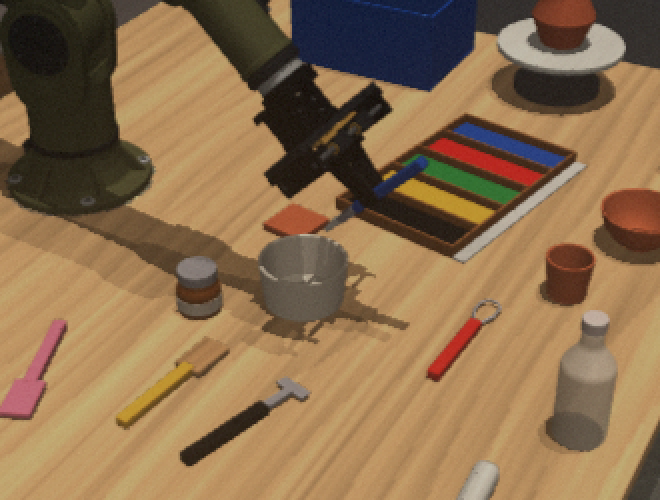

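```bash
python3 - <<'E'
import st
from plan import *
plan([((.58,-.115,.22),ori(180,0),1),((.55,-.115,.22),ori(90,0),1),((.52,-.115,.22),ori(0,0),1),((.43,-.115,.20),ori(0,45),1)])
E
```

```text
t 6.75 p [ 0.5611 -0.1146  0.2034] psi -179.8 x [ 0.71  -0.003 -0.704] th 45.2 F [0.5 0.  0.1] w_cm 1.73 q [-0.22 -0.3   0.43  2.35 -0.16  0.3   1.96]
t 6.75 q [-0.22 -0.3   0.43  2.35 -0.16  0.3   1.96]
[[0,-0,9,0.04,-0.5,-0.01,1],[0,-0.1,9.1,-0.05,-0.5,-0.01,1],[0,-0,9,-0.12,-0.49,-0.01,1],[0,-0.1,9.1,-0.2,-0.46,-0.01,1],[0.1,-0,9,-0.27,-0.43,-0.01,1],[9,0,0,-0,0.3,0,1],[9,0,0,-0,0.3,-0.05,1],[9,0,0,-0,0.28,-0.09,1],[9,0,0,-0,0.27,-0.14,1],[9,0,0,-0,0.24,-0.17,1]]
[[9,0,0,-0,0.22,-0.21,1],[9,0,0,-0,0.17,-0.25,1],[9,0,0,-0,0.14,-0.26,1],[9,0,0,-0,0.09,-0.29,1],[9,0,0,-0,0.05,-0.29,1],[9,0,-0,-0,-0,-0.3,1],[9,0,-0,-0,-0.05,-0.3,1],[9,0,-0,-0,-0.09,-0.28,1],[9,0,-0,-0,-0.14,-0.27,1],[9,0,-0,-0,-0.18,-0.24,1]]
[[9,0,-0,-0,-0.21,-0.22,1],[9,0,-0,-0,-0.24,-0.17,1],[9,0,-0,-0,-0.27,-0.14,1],[9,0,-0,-0,-0.28,-0.09,1],[9,0,-0,-0,-0.3,-0.05,1],[-0,-0,-9,0.4,-1.8,0,1],[-0,-0,-9,0.67,-1.72,0,1],[-0,-0,-9,0.94,-1.59,0.01,1],[-0,-0,-9,1.17,-1.42,-0,1],[-0,-0,-9,1.38,-1.22,0,1]]
n 30 end [ 0.43  -0.115  0.2  ]
```

Emit:
{"op": "jog_arm", "data": {
  "targets": [
    [0,0,9,0,-0.5,0,1],
    [0,-0.1,9.1,0,-0.5,0,1],
    [0,0,9,-0.1,-0.5,0,1],
    [0,-0.1,9.1,-0.2,-0.5,0,1],
    [0.1,0,9,-0.3,-0.4,0,1],
    [9,0,0,0,0.3,0,1],
    [9,0,0,0,0.3,-0.1,1],
    [9,0,0,0,0.3,-0.1,1],
    [9,0,0,0,0.3,-0.1,1],
    [9,0,0,0,0.2,-0.2,1]
  ]
}}

```text
time: 8.0
position: [0.5654, -0.1143, 0.2195]
tool_rot: [-0.612, 1.483, 0.608]
ft_force: [-0.2, -0.4, -0.5]
grip_width: 0.199
```

Emit:
{"op": "jog_arm", "data": {
  "targets": [
    [9,0,0,0,0.2,-0.2,1],
    [9,0,0,0,0.2,-0.2,1],
    [9,0,0,0,0.1,-0.3,1],
    [9,0,0,0,0.1,-0.3,1],
    [9,0,0,0,0,-0.3,1],
    [9,0,0,0,0,-0.3,1],
    [9,0,0,0,0,-0.3,1],
    [9,0,0,0,-0.1,-0.3,1],
    [9,0,0,0,-0.1,-0.3,1],
    [9,0,0,0,-0.2,-0.2,1]
  ]
}}

```text
time: 9.25
position: [0.5355, -0.1144, 0.2197]
tool_rot: [0.617, 1.479, -0.619]
ft_force: [1.0, 0.3, -0.3]
grip_width: 0.204
```

Emit:
{"op": "jog_arm", "data": {
  "targets": [
    [9,0,0,0,-0.2,-0.2,1],
    [9,0,0,0,-0.2,-0.2,1],
    [9,0,0,0,-0.3,-0.1,1],
    [9,0,0,0,-0.3,-0.1,1],
    [9,0,0,0,-0.3,0,1],
    [0,0,-9,0.4,-1.8,0,1],
    [0,0,-9,0.7,-1.7,0,1],
    [0,0,-9,0.9,-1.6,0,1],
    [0,0,-9,1.2,-1.4,0,1],
    [0,0,-9,1.4,-1.2,0,1]
  ]
}}

```text
time: 10.5
position: [0.4312, -0.1148, 0.1981]
tool_rot: [0.724, 1.758, -1.762]
ft_force: [-0.1, -0.7, 0.1]
grip_width: 0.2
```

```bash
cat > tip.py <<'E'
import st
from plan import *
s=get_state();r=R.from_rotvec(s['tool_rot']);print('tip',(s['position']+r.apply([.014,.09,0])).round(4))
E
python3 tip.py
```

```text
t 10.5 p [ 0.4312 -0.1148  0.1981] psi -0.1 x [-0.709 -0.004 -0.706] th 45.1 F [-0.1 -0.7  0.1] w_cm 1.74 q [-0.27  0.54  0.54  1.53 -0.05  1.9  -1.25]
tip [ 0.4848 -0.1149  0.1244]
```

```bash
python3 - <<'E'
from plan import *
plan([((.412,-.115,.178),ori(0,45),1),((.412,-.115,.1095),ori(0,45),1,4)])
p,d=get_image('side');cv2.imwrite("pics/side3.png",p[100:350,150:480,::-1].repeat(2,0).repeat(2,1))
E
```

```text
t 10.5 q [-0.27  0.54  0.54  1.53 -0.05  1.9  -1.25]
[[-0,0.2,0.1,2.78,0.07,0.01,1],[-0,0,0,1.21,1.21,-0,1],[-0,0,0,1.21,1.21,-0,1],[-0,0,0,1.21,1.21,-0,1],[-0,0,0,1.21,1.21,-0.01,1]]
n 5 end [ 0.412  -0.115   0.1095]
```

View pics/side3.png

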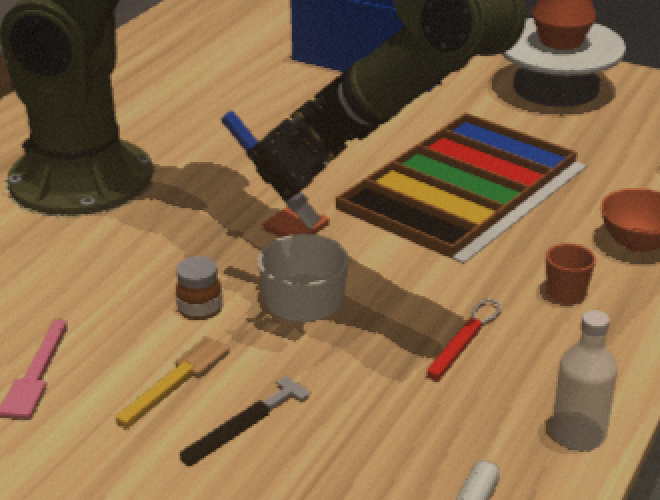

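Brush held firmly, tip down above the pot (tip at crop 305,220). Lower it.

Emit:
{"op": "jog_arm", "data": {
  "targets": [
    [0,0,0,1.4,0,0,1],
    [0,0,0,1.4,0.1,0,1],
    [0,0,0,1.2,1.2,0,1],
    [0,0,0,1.2,1.2,0,1],
    [0,0,0,1.2,1.2,0,1],
    [0,0,0,1.2,1.2,0,1],
    [0,0,0,0,0,0,1],
    [0,0,0,0,0,0,1],
    [0,0,0,0,0,0,1]
  ]
}}

```text
time: 11.68
position: [0.4091, -0.1153, 0.1087]
tool_rot: [0.727, 1.761, -1.762]
ft_force: [-0.7, -1.1, -1.0]
grip_width: 0.202
```

```bash
python3 tip.py; python3 - <<'E'
from plan import *
p,d=get_image('side');cv2.imwrite("pics/side4.png",p[150:300,200:400,::-1].repeat(4,0).repeat(4,1))
E
```

```text
t 11.68 p [ 0.4091 -0.1153  0.1087] psi -0.0 x [-0.709 -0.    -0.705] th 45.1 F [-0.7 -1.1 -1. ] w_cm 1.76 q [-0.26  0.6   0.52  1.64 -0.08  1.73 -1.25]
tip [ 0.4627 -0.1153  0.035 ]
```

View pics/side4.png

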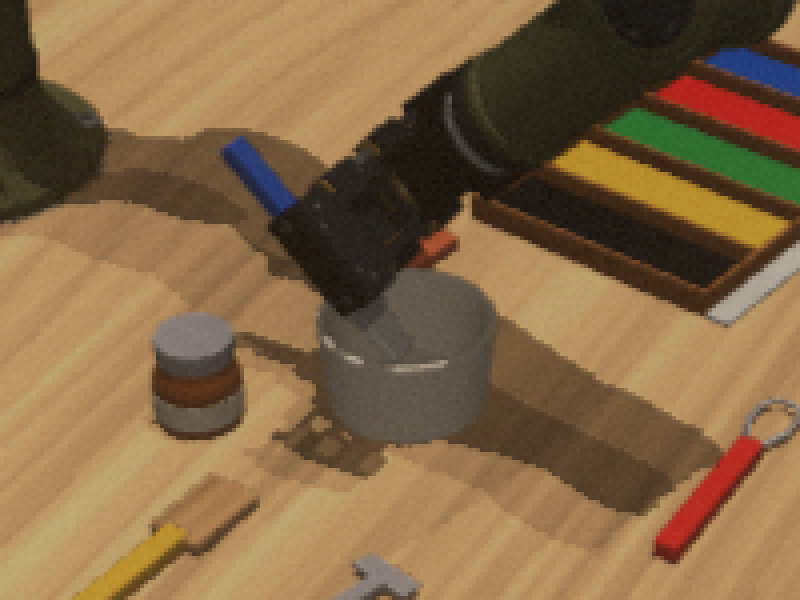

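```bash
python3 - <<'E'
from plan import *
plan([((.412,-.115,.20),ori(0,45),1,3),((.50,.1,.20),ori(-6,15),1),((.557,.389,.15),ori(-10.6,0),1),((.557,.389,.06),ori(-10.6),1,3)])
E
```

```text
t 11.72 q [-0.26  0.6   0.52  1.64 -0.08  1.73 -1.25]
[[-0,0,0,-2.22,-2.09,-0.01,1],[-0,0,0.1,-2.21,-2.09,-0,1],[-0,0,0,-2.22,-2.09,-0.01,1],[1,0.6,6,-1.25,1.24,-4.3,1],[1.1,0.6,6,-1.06,1.29,-4.33,1],[1,0.6,6,-0.89,1.31,-4.37,1],[1.1,0.6,6,-0.7,1.31,-4.4,1],[1,0.6,6,-0.52,1.3,-4.44,1],[0.8,0.1,2.5,0.69,0.65,-4.89,1],[0.7,0.1,2.5,0.72,0.54,-4.89,1]]
[[0.8,0.1,2.5,0.75,0.46,-4.91,1],[0.8,0.1,2.5,0.78,0.35,-4.9,1],[0.8,0.1,2.5,0.8,0.25,-4.91,1],[0.7,0.1,2.5,0.81,0.15,-4.91,1],[0,0,-0,3,-0,-0,1],[0,0,-0,3,-0,-0,1],[0,0,-0,3,-0,-0,1]]
n 17 end [0.557 0.389 0.06 ]
```

Emit:
{"op": "jog_arm", "data": {
  "targets": [
    [0,0,0,0,0,0,1],
    [0,0,0,0,0,0,1],
    [0,0,0,-2.2,-2.1,0,1],
    [0,0,0,-2.2,-2.1,0,1],
    [0,0,0,-2.2,-2.1,0,1],
    [1,0.6,6,-1.2,1.2,-4.3,1],
    [1.1,0.6,6,-1.1,1.3,-4.3,1],
    [1,0.6,6,-0.9,1.3,-4.4,1],
    [1.1,0.6,6,-0.7,1.3,-4.4,1],
    [1,0.6,6,-0.5,1.3,-4.4,1]
  ]
}}

```text
time: 12.98
position: [0.4992, 0.1008, 0.1998]
tool_rot: [1.162, 1.359, -1.473]
ft_force: [1.1, -0.1, -0.1]
grip_width: 0.205
```

Emit:
{"op": "jog_arm", "data": {
  "targets": [
    [0.8,0.1,2.5,0.7,0.7,-4.9,1],
    [0.7,0.1,2.5,0.7,0.5,-4.9,1],
    [0.8,0.1,2.5,0.8,0.5,-4.9,1],
    [0.8,0.1,2.5,0.8,0.3,-4.9,1],
    [0.8,0.1,2.5,0.8,0.3,-4.9,1],
    [0.7,0.1,2.5,0.8,0.2,-4.9,1],
    [0,0,0,0,0,0,1],
    [0,0,0,0,0,0,1]
  ]
}}

```text
time: 13.98
position: [0.5563, 0.3874, 0.1483]
tool_rot: [1.34, 1.117, -1.347]
ft_force: [0.3, -0.3, -0.5]
grip_width: 0.203
```

```bash
python3 tip.py; python3 - <<'E'
from plan import *
plan([((.557,.389,.07),ori(-10.6,0),1,2),((.557,.389,.028),ori(-10.6,0),1,3)])
p,d=get_image('top');cv2.imwrite("pics/top2.png",p[:,:,::-1])
E
```

```text
t 13.97 p [0.5563 0.3874 0.1483] psi -10.6 x [-0.003 -0.002 -1.   ] th 0.2 F [ 0.3 -0.3 -0.5] w_cm 1.76 q [-0.91  0.45  0.35  1.5  -0.16  1.23 -2.29]
tip [0.6447 0.3709 0.134 ]
t 13.97 q [-0.91  0.45  0.35  1.5  -0.16  1.23 -2.29]
[[0,0.1,0.1,3.91,0.03,-0.1,1],[0,0.1,0.1,3.92,0.03,-0.09,1],[0,-0,-0,1.4,-0,0,1],[0,-0,-0,1.4,-0,0,1],[0,-0,-0,1.4,-0.01,0.01,1]]
n 5 end [0.557 0.389 0.028]
```

View pics/top2.png

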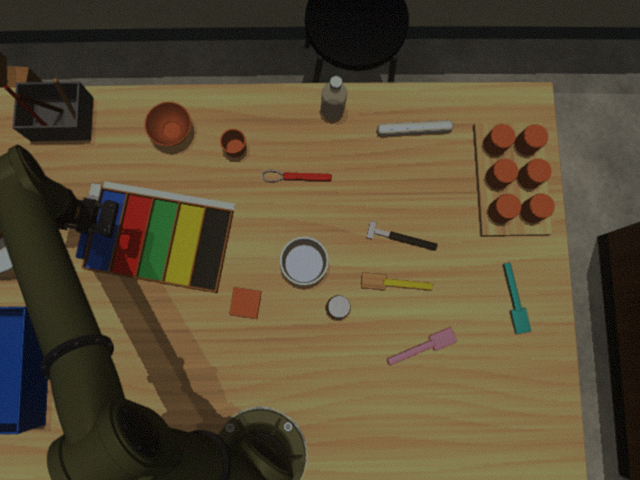

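Emit:
{"op": "jog_arm", "data": {
  "targets": [
    [0,0.1,0.1,3.9,0,-0.1,1],
    [0,0.1,0.1,3.9,0,-0.1,1],
    [0,0,0,1.4,0,0,1],
    [0,0,0,1.4,0,0,1],
    [0,0,0,1.4,0,0,1],
    [0,0,0,0,0,0,1],
    [0,0,0,0,0,0,1]
  ]
}}

```text
time: 14.9
position: [0.5572, 0.3907, 0.0294]
tool_rot: [1.347, 1.117, -1.341]
ft_force: [-0.0, 0.1, -0.7]
grip_width: 0.199
```

```bash
python3 tip.py; python3 - <<'E'
from plan import *
p,d=get_image('side');cv2.imwrite("pics/side5.png",p[100:250,280:480,::-1].repeat(4,0).repeat(4,1))
E
```

```text
t 14.9 p [0.5572 0.3907 0.0294] psi -10.6 x [ 0.002  0.003 -1.   ] th -0.1 F [-0.   0.1 -0.7] w_cm 1.73 q [-0.89  0.56  0.32  1.59 -0.2   1.02 -2.27]
tip [0.6457 0.3743 0.0156]
```

View pics/side5.png

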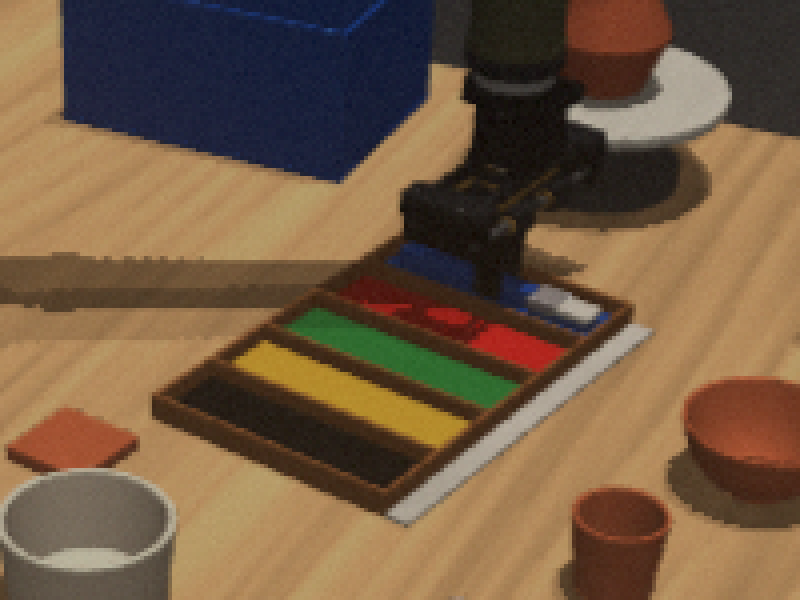

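Emit:
{"op": "jog_arm", "data": {
  "targets": [
    [0,0,0,0.2,0,0.1,1],
    [0,0,0,0,0,0,2.4],
    [0,0,0,0,0,0,2.4],
    [0,0,0,0,0,0,2.4],
    [0,0,0,-1.5,0,0,2.4],
    [0,0,0,-3,0,0,2.4],
    [0,0,0,-4,0,0,4],
    [0,0,0,-4,0,0,4]
  ]
}}

```text
time: 15.95
position: [0.5566, 0.3891, 0.1541]
tool_rot: [1.347, 1.117, -1.341]
ft_force: [0.5, 1.1, -0.7]
grip_width: 0.416
```

```bash
python3 - <<'E'
import st
from plan import *
plan([((.66,.0,.19),ori(50),4),((.689,-.100,.14),ori(88),4),((.689,-.100,.06),ori(88),4,3)])
p,d=get_image('top');cv2.imwrite("pics/top3.png",p[100:350,60:460,::-1].repeat(2,0).repeat(2,1))
E
```

```text
t 15.95 p [0.5566 0.3891 0.1541] psi -10.6 x [ 0.002  0.003 -1.   ] th -0.1 F [ 0.5  1.1 -0.7] w_cm 3.62 q [-0.91  0.44  0.35  1.5  -0.16  1.23 -2.29]
t 15.95 q [-0.91  0.44  0.35  1.5  -0.16  1.23 -2.29]
[[-7.6,-0,-0,-0.46,2.16,4.54,4],[-7.5,-0,-0,-0.46,1.55,4.79,4],[-7.6,-0,-0.1,-0.46,0.9,4.95,4],[-7.6,-0.1,0,-0.46,0.25,5.03,4],[-7.6,0,-0,-0.45,-0.43,5.01,4],[-7.5,0,-0,-0.46,-1.08,4.92,4],[-7.6,0,-0.1,-0.45,-1.71,4.73,4],[-7.6,-0,0,-0.45,-2.33,4.46,4],[-9.5,-0,0,1.25,-1.45,2.16,4],[-9.5,-0,0,1.25,-1.79,1.89,4]]
[[-9.5,-0,0,1.25,-2.07,1.58,4],[-9.5,-0,0,1.25,-2.31,1.2,4],[0,-0,0,2.67,0,0,4],[0,-0,0,2.66,0,0.01,4],[0,-0,0,2.67,0,-0,4]]
n 15 end [ 0.689 -0.1    0.06 ]
```

View pics/top3.png

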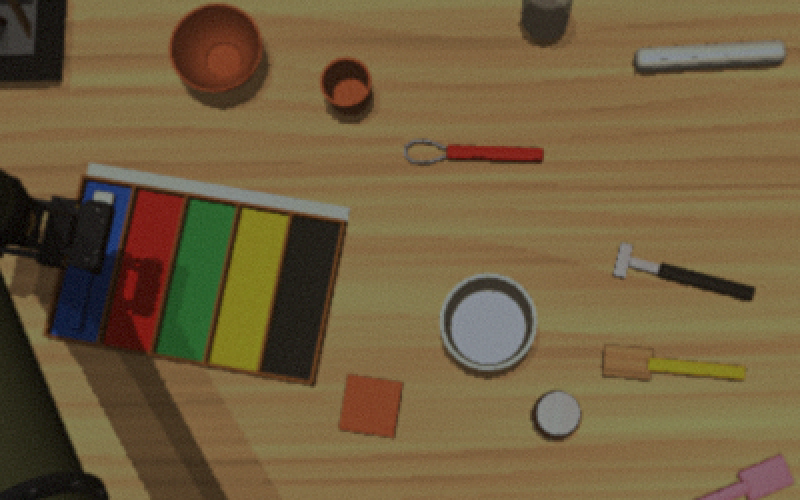

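Emit:
{"op": "jog_arm", "data": {
  "targets": [
    [-7.6,0,0,-0.5,2.2,4.5,4],
    [-7.5,0,0,-0.5,1.6,4.8,4],
    [-7.6,0,0,-0.5,0.9,5.0,4],
    [-7.6,0,0,-0.5,0.2,5.0,4],
    [-7.6,0,0,-0.4,-0.4,5.0,4],
    [-7.5,0,0,-0.4,-1.1,4.9,4],
    [-7.6,0,-0.1,-0.4,-1.7,4.7,4],
    [-7.6,0,0,-0.4,-2.3,4.5,4],
    [-9.5,0,0,1.2,-1.5,2.2,4],
    [-9.5,0,0,1.2,-1.8,1.9,4]
  ]
}}

```text
time: 17.25
position: [0.6758, -0.052, 0.164]
tool_rot: [0.285, 1.551, -0.283]
ft_force: [0.3, 0.5, 0.0]
grip_width: 0.458
```

Emit:
{"op": "jog_arm", "data": {
  "targets": [
    [-9.5,0,0,1.3,-2.1,1.6,4],
    [-9.5,0,0,1.3,-2.3,1.2,4],
    [0,0,0,2.6,0,0,4],
    [0,0,0,2.6,0,0,4],
    [0,0,0,2.6,0,0,4],
    [0,0,0,0,0,0,4],
    [0,0,0,0,0,0,4]
  ]
}}

```text
time: 18.12
position: [0.6907, -0.1007, 0.0605]
tool_rot: [0.028, 1.569, -0.026]
ft_force: [-0.3, 0.7, 0.2]
grip_width: 0.458
```

```bash
python3 - <<'E'
import st
from plan import *
plan([((.689,-.100,.021),ori(88),4,3)])
p,d=get_image('side');cv2.imwrite("pics/side6.png",p[150:300,280:480,::-1].repeat(4,0).repeat(4,1))
E
```

```text
t 18.12 p [ 0.6907 -0.1007  0.0605] psi 88.0 x [ 0.002  0.001 -1.   ] th -0.1 F [-0.3  0.7  0.2] w_cm 3.98 q [-0.08  0.56  0.26  1.52 -0.15  1.09  0.18]
t 18.12 q [-0.08  0.56  0.26  1.52 -0.15  1.09  0.18]
[[0,0,-0,1.32,0.02,-0.06,4],[0,0.1,-0,1.31,0.02,-0.06,4],[0,0,-0.1,1.32,0.02,-0.06,4]]
n 3 end [ 0.689 -0.1    0.021]
```

View pics/side6.png

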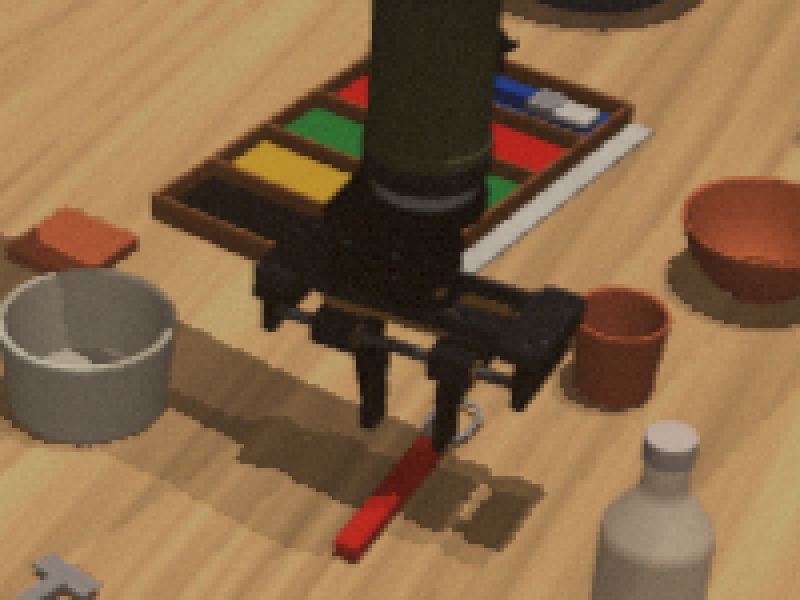

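Emit:
{"op": "jog_arm", "data": {
  "targets": [
    [0,0,0,1.4,0,-0.1,4],
    [0,0,0,1.4,0,0,4],
    [0,0,0,1.2,0,0,4],
    [0,0,0,0,0,0,4],
    [0,0,0,0,0,0,1],
    [0,0,0,0,0,0,1],
    [0,0,0,0,0,0,1],
    [0,0,0,0,0,0,1],
    [0,0,0,0,0,0,1]
  ]
}}

```text
time: 19.3
position: [0.6894, -0.1006, 0.0195]
tool_rot: [0.028, 1.57, -0.026]
ft_force: [-1.2, 0.4, 7.0]
grip_width: 0.205
```

```bash
python3 - <<'E'
import st
from plan import *
plan([((.689,-.100,.10),ori(88),1,2),((.52,-.115,.22),ori(0),1),((.411,-.115,.178),ori(0,45),1)])
E
```

```text
t 19.3 p [ 0.6894 -0.1006  0.0195] psi 88.0 x [ 0.001  0.001 -1.   ] th -0.1 F [-1.2  0.4  7. ] w_cm 1.79 q [-0.07  0.6   0.25  1.54 -0.16  1.02  0.18]
t 19.3 q [-0.07  0.6   0.25  1.54 -0.16  1.02  0.18]
[[0,0,-0,-4.02,0.03,-0.02,1],[0,0.1,-0.1,-4.03,0.03,-0.02,1],[8.8,-0,0,-1.2,-0.21,-1.68,1],[8.8,0,0,-1.2,-0.46,-1.64,1],[8.8,0,0,-1.2,-0.71,-1.54,1],[8.8,0,0,-1.19,-0.94,-1.41,1],[8.8,0,0,-1.2,-1.14,-1.26,1],[8.8,0,0,-1.2,-1.32,-1.07,1],[8.8,0,0,-1.2,-1.46,-0.85,1],[8.8,0,0,-1.2,-1.59,-0.62,1]]
[[8.8,0,0,-1.2,-1.65,-0.37,1],[8.8,0,0,-1.19,-1.69,-0.11,1],[0,0,-9,0.84,-2.18,-0,1],[0,0,-9,1.17,-2.02,-0,1],[0,0,-9,1.48,-1.82,-0,1],[0,0,-9,1.73,-1.56,-0.01,1],[0,0.1,-9,1.96,-1.27,0,1]]
n 17 end [ 0.411  -0.115   0.1781]
```

Emit:
{"op": "jog_arm", "data": {
  "targets": [
    [0,0,0,-4,0,0,1],
    [0,0,0,-4,0,0,1],
    [8.8,0,0,-1.2,-0.2,-1.7,1],
    [8.8,0,0,-1.2,-0.5,-1.6,1],
    [8.8,0,0,-1.2,-0.7,-1.5,1],
    [8.8,0,0,-1.2,-0.9,-1.4,1],
    [8.8,0,0,-1.2,-1.1,-1.3,1],
    [8.8,0,0,-1.2,-1.3,-1.1,1],
    [8.8,0,0,-1.2,-1.5,-0.9,1],
    [8.8,0,0,-1.2,-1.6,-0.6,1]
  ]
}}

```text
time: 20.55
position: [0.5527, -0.1118, 0.1942]
tool_rot: [0.984, 1.339, -0.984]
ft_force: [-0.6, -0.2, 0.3]
grip_width: 0.199
```

Emit:
{"op": "jog_arm", "data": {
  "targets": [
    [8.8,0,0,-1.2,-1.6,-0.4,1],
    [8.8,0,0,-1.2,-1.7,-0.1,1],
    [0,0,-9,0.8,-2.2,0,1],
    [0,0,-9,1.2,-2.0,0,1],
    [0,0,-9,1.5,-1.8,0,1],
    [0,0,-9,1.7,-1.6,0,1],
    [0,0,-9,2.0,-1.3,0,1],
    [0,0,0,0,0,0,1],
    [0,0,0,0,0,0,1]
  ]
}}

```text
time: 21.68
position: [0.4111, -0.1149, 0.1772]
tool_rot: [0.731, 1.759, -1.757]
ft_force: [0.3, -0.1, -1.4]
grip_width: 0.202
```

```bash
python3 tip.py; python3 - <<'E'
from plan import *
plan([((.4105,-.115,.1075),ori(0,45),1,4)])
p,d=get_image('side');cv2.imwrite("pics/side7.png",p[100:350,150:480,::-1].repeat(2,0).repeat(2,1))
E
```

```text
t 21.68 p [ 0.4111 -0.1149  0.1772] psi 0.1 x [-0.705  0.    -0.709] th 44.8 F [ 0.3 -0.1 -1.4] w_cm 1.75 q [-0.26  0.52  0.52  1.6  -0.04  1.85 -1.26]
tip [ 0.4651 -0.1148  0.1038]
t 21.68 q [-0.26  0.52  0.52  1.6  -0.04  1.85 -1.26]
[[0,-0,-0,1.25,1.22,0,1],[0,-0,-0.1,1.24,1.21,0.01,1],[0,-0,-0,1.24,1.22,0,1],[0,-0,-0.1,1.25,1.22,0.01,1]]
n 4 end [ 0.4105 -0.115   0.1075]
```

View pics/side7.png

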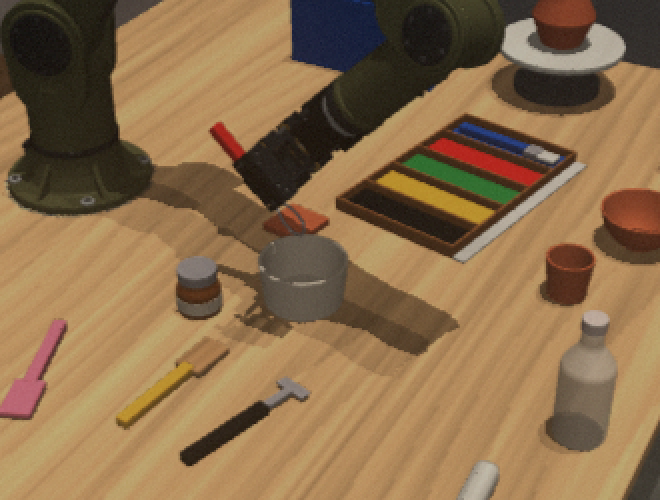

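Emit:
{"op": "jog_arm", "data": {
  "targets": [
    [0,0,0,1.2,1.2,0,1],
    [0,0,0,1.2,1.2,0,1],
    [0,0,0,1.2,1.2,0,1],
    [0,0,0,1.3,1.3,0,1],
    [0,0,0,0,0,0,1],
    [0,0,0,0,0,0,1],
    [0,0,0,0,0,0,1],
    [0,0,0,0,0,0,1],
    [0,0,0,0,0,0,1]
  ]
}}

```text
time: 22.85
position: [0.4107, -0.1145, 0.1079]
tool_rot: [0.729, 1.761, -1.758]
ft_force: [-0.1, 0.5, -0.4]
grip_width: 0.204
```

```bash
python3 tip.py; python3 - <<'E'
from plan import *
plan([((.412,-.115,.20),ori(0,45),1,3),((.49,.07,.20),ori(-6,15),1),((.545,.322,.15),ori(-10.6,0),1),((.545,.322,.07),ori(-10.6),1,2)])
p,d=get_image('side');cv2.imwrite("pics/side8.png",p[150:300,200:400,::-1].repeat(4,0).repeat(4,1))
E
```

```text
t 22.85 p [ 0.4107 -0.1145  0.1079] psi 0.1 x [-0.707  0.    -0.707] th 45.0 F [-0.1  0.5 -0.4] w_cm 1.77 q [-0.25  0.6   0.5   1.64 -0.07  1.73 -1.26]
tip [ 0.4644 -0.1144  0.0344]
t 22.85 q [-0.25  0.6   0.5   1.64 -0.07  1.73 -1.26]
[[0,-0,-0,-2.2,-2.14,0.01,1],[0,-0,-0,-2.21,-2.14,0.01,1],[0.1,-0,-0,-2.2,-2.13,0.02,1],[1.3,0.8,7.5,-1.38,1.38,-4.63,1],[1.3,0.7,7.5,-1.12,1.43,-4.67,1],[1.3,0.8,7.5,-0.88,1.46,-4.72,1],[1.3,0.7,7.4,-0.62,1.45,-4.77,1],[0.9,0.1,3,0.82,0.81,-5.13,1],[0.9,0.1,3,0.86,0.68,-5.13,1],[1,0.2,3,0.91,0.56,-5.15,1]]
[[0.9,0.1,3,0.95,0.42,-5.15,1],[0.9,0.1,3,0.97,0.29,-5.16,1],[-0,0,0,4,0,0,1],[-0,0,0,4,0,0,1]]
n 14 end [0.545 0.322 0.07 ]
```

View pics/side8.png

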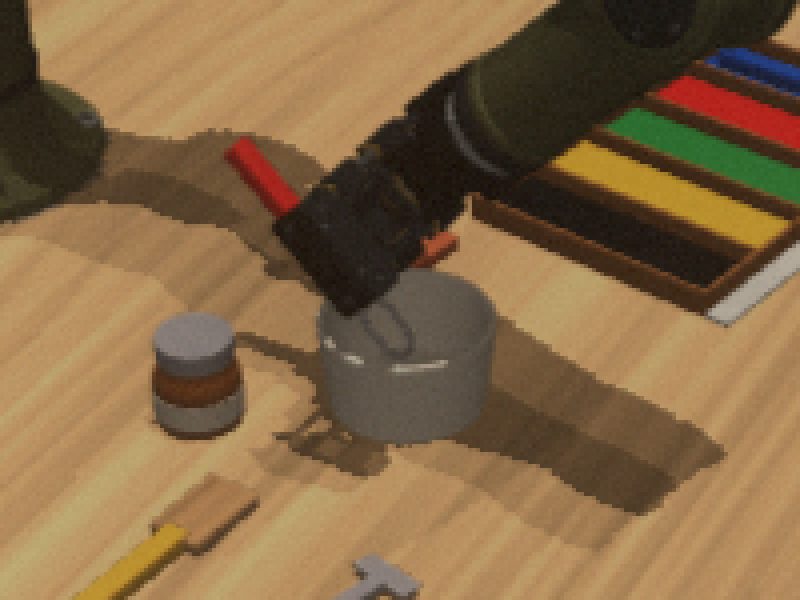

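Loop is inside the pot (crop 400,345). Carry to red.

Emit:
{"op": "jog_arm", "data": {
  "targets": [
    [0,0,0,-2.2,-2.1,0,1],
    [0,0,0,-2.2,-2.1,0,1],
    [0,0,0,-2.2,-2.1,0,1],
    [1.3,0.8,7.5,-1.4,1.4,-4.6,1],
    [1.3,0.7,7.5,-1.1,1.4,-4.7,1],
    [1.3,0.8,7.5,-0.9,1.5,-4.7,1],
    [1.3,0.7,7.4,-0.6,1.4,-4.8,1],
    [0.9,0.1,3,0.8,0.8,-5.1,1],
    [0.9,0.1,3,0.9,0.7,-5.1,1],
    [1,0.2,3,0.9,0.6,-5.1,1]
  ]
}}

```text
time: 24.15
position: [0.5233, 0.2221, 0.1691]
tool_rot: [1.276, 1.215, -1.397]
ft_force: [0.1, 0.3, 0.1]
grip_width: 0.205
```

Emit:
{"op": "jog_arm", "data": {
  "targets": [
    [0.9,0.1,3,0.9,0.4,-5.2,1],
    [0.9,0.1,3,1.0,0.3,-5.2,1],
    [0,0,0,4,0,0,1],
    [0,0,0,4,0,0,1],
    [0,0,0,0,0,0,1],
    [0,0,0,0,0,0,1]
  ]
}}

```text
time: 24.9
position: [0.5462, 0.3227, 0.071]
tool_rot: [1.345, 1.118, -1.343]
ft_force: [0.5, -0.5, -0.1]
grip_width: 0.204
```

```bash
python3 tip.py; python3 - <<'E'
from plan import *
plan([((.545,.322,.027),ori(-10.6),1,4)])
E
```

```text
t 24.9 p [0.5462 0.3227 0.071 ] psi -10.6 x [ 0.     0.002 -1.   ] th 0.0 F [ 0.5 -0.5 -0.1] w_cm 1.77 q [-0.83  0.43  0.32  1.69 -0.15  1.05 -2.22]
tip [0.6346 0.3063 0.0569]
t 24.9 q [-0.83  0.43  0.32  1.69 -0.15  1.05 -2.22]
[[0,-0,0,1.1,-0.03,0.03,1],[0,-0.1,0,1.1,-0.02,0.02,1],[0,0,0,1.1,-0.03,0.03,1],[0,-0,0,1.1,-0.02,0.02,1]]
n 4 end [0.545 0.322 0.027]
```

Emit:
{"op": "jog_arm", "data": {
  "targets": [
    [0,0,0,1.1,0,0.1,1],
    [0,0,0,1.1,-0.1,0,1],
    [0,0,0,1.1,0,0,1],
    [0,0,0,1.1,0,0,1],
    [0,0,0,0,0,0,1],
    [0,0,0,0,0,0,1]
  ]
}}

```text
time: 25.65
position: [0.5442, 0.3219, 0.0255]
tool_rot: [1.344, 1.118, -1.344]
ft_force: [-1.0, 0.3, 2.7]
grip_width: 0.2
```

```bash
python3 tip.py
```

```text
t 25.65 p [0.5442 0.3219 0.0255] psi -10.5 x [-0.001  0.001 -1.   ] th 0.1 F [-1.   0.3  2.7] w_cm 1.74 q [-0.82  0.48  0.31  1.72 -0.17  0.97 -2.2 ]
tip [0.6327 0.3055 0.0114]
```

Emit:
{"op": "jog_arm", "data": {
  "targets": [
    [0,0,0,0,0,0,2.4],
    [0,0,0,0,0,0,2.4],
    [0,0,0,0,0,0,2.4],
    [0,0,0,-1.5,0,0,2.4],
    [0,0,0,-3,0,0,2.4],
    [0,0,0,-4,0,0,4],
    [0,0,0,-4,0,0,4]
  ]
}}

```text
time: 26.52
position: [0.544, 0.321, 0.1521]
tool_rot: [1.343, 1.118, -1.345]
ft_force: [0.7, 0.4, 0.3]
grip_width: 0.413
```

```bash
python3 - <<'E'
import st
from plan import *
p,d=get_image('top');cv2.imwrite("pics/top4.png",p[100:350,60:460,::-1].repeat(2,0).repeat(2,1))
for c,z in(('black',.014),('yellow',.014)):
  for i,stt,ce,m in blobs(p,c,150):
    if not(370<ce[0]<460 and 200<ce[1]<310): continue
    v,u=np.nonzero(m);W=plane('top',np.c_[u,v],z)[:,:2].astype(np.float32);print(c,cv2.minAreaRect(W))
plan([((.62,.0,.19),ori(40),4),((.523,-.367,.14),ori(74.5),4),((.523,-.367,.06),ori(74.5),4,3)])
E
```

```text
t 26.52 p [0.544  0.321  0.1521] psi -10.6 x [-0.002  0.    -1.   ] th 0.1 F [0.7 0.4 0.3] w_cm 3.59 q [-0.85  0.35  0.34  1.62 -0.12  1.19 -2.24]
black ((0.5172116160392761, -0.3920835852622986), (0.12180715054273605, 0.017247073352336884), 74.1636962890625)
yellow ((0.40769094228744507, -0.3756901025772095), (0.12182199209928513, 0.018027398735284805), 83.74007415771484)
t 26.57 q [-0.85  0.34  0.34  1.62 -0.12  1.2  -2.24]
[[-7.2,-0,-0.1,-0.47,1.87,4.33,4],[-7.3,-0.1,-0,-0.47,1.32,4.54,4],[-7.2,-0,-0.1,-0.47,0.73,4.67,4],[-7.2,-0,-0,-0.47,0.13,4.72,4],[-7.2,-0.1,-0.1,-0.46,-0.45,4.7,4],[-7.3,-0,-0.1,-0.46,-1.04,4.61,4],[-7.2,-0,-0,-0.45,-1.62,4.43,4],[-4.9,-0,-0,0.71,-4.43,3.13,4],[-5,-0,-0,0.71,-4.69,2.73,4],[-4.9,-0,-0,0.71,-4.9,2.32,4]]
[[-4.9,-0,-0,0.7,-5.09,1.89,4],[-4.9,-0,-0,0.71,-5.22,1.44,4],[-5,-0,-0,0.71,-5.34,1,4],[-4.9,-0,-0.1,0.71,-5.39,0.53,4],[0,-0,0,2.67,0,-0,4],[0,-0,0,2.66,0,-0,4],[0,-0,0,2.67,0,-0,4]]
n 17 end [ 0.523 -0.367  0.06 ]
```

View pics/top4.png

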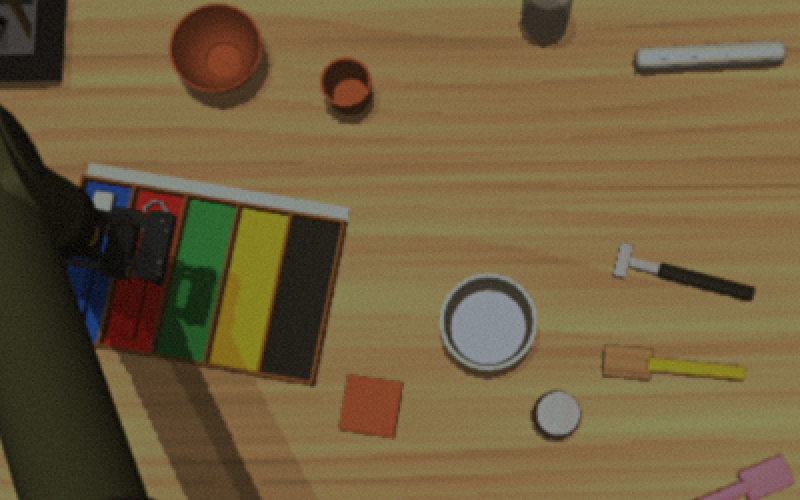

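Emit:
{"op": "jog_arm", "data": {
  "targets": [
    [-7.2,0,0,-0.5,1.9,4.3,4],
    [-7.3,0,0,-0.5,1.3,4.5,4],
    [-7.2,0,0,-0.5,0.7,4.7,4],
    [-7.2,0,0,-0.5,0.1,4.7,4],
    [-7.2,0,-0.1,-0.4,-0.5,4.7,4],
    [-7.3,0,-0.1,-0.4,-1.0,4.6,4],
    [-7.2,0,0,-0.4,-1.6,4.4,4],
    [-4.9,0,0,0.7,-4.4,3.1,4],
    [-5,0,0,0.7,-4.7,2.7,4],
    [-4.9,0,0,0.7,-4.9,2.3,4]
  ]
}}

```text
time: 27.82
position: [0.5742, -0.1584, 0.1616]
tool_rot: [0.477, 1.521, -0.48]
ft_force: [1.2, -0.3, 0.3]
grip_width: 0.458
```

Emit:
{"op": "jog_arm", "data": {
  "targets": [
    [-4.9,0,0,0.7,-5.1,1.9,4],
    [-4.9,0,0,0.7,-5.2,1.4,4],
    [-5,0,0,0.7,-5.3,1,4],
    [-4.9,0,0,0.7,-5.4,0.5,4],
    [0,0,0,2.6,0,0,4],
    [0,0,0,2.6,0,0,4],
    [0,0,0,2.6,0,0,4],
    [0,0,0,0,0,0,4],
    [0,0,0,0,0,0,4]
  ]
}}

```text
time: 28.95
position: [0.5194, -0.3661, 0.0569]
tool_rot: [0.21, 1.564, -0.213]
ft_force: [-0.7, 0.2, 0.1]
grip_width: 0.463
```

```bash
python3 - <<'E'
import st
from plan import *
plan([((.524,-.367,.0205),ori(74.5),4,3)])
p,d=get_image('side');cv2.imwrite("pics/side9.png",p[200:350,180:380,::-1].repeat(4,0).repeat(4,1))
E
```

```text
t 28.95 p [ 0.5194 -0.3661  0.0569] psi 74.6 x [-0.004 -0.001 -1.   ] th 0.1 F [-0.7  0.2  0.1] w_cm 4.02 q [ 0.21  0.47  0.46  1.7  -0.23  1.03  0.47]
t 28.95 q [ 0.21  0.47  0.46  1.7  -0.23  1.03  0.47]
[[0,-0.1,0,1.21,0.02,0.16,4],[0,-0,0.1,1.21,0.01,0.16,4],[0.1,-0.1,0,1.22,0.01,0.16,4]]
n 3 end [ 0.524  -0.367   0.0205]
```

View pics/side9.png

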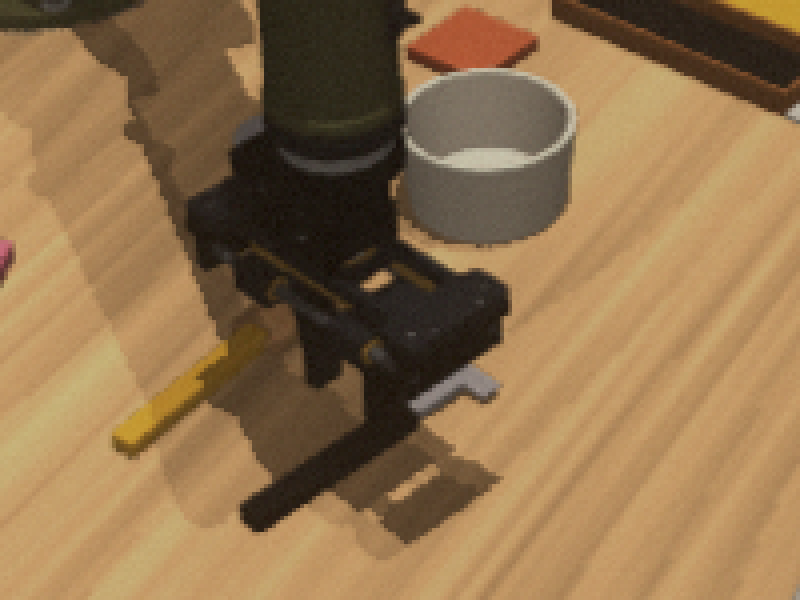

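Emit:
{"op": "jog_arm", "data": {
  "targets": [
    [0,0,0,0.3,0,0.5,4],
    [0,0,0,1.1,0,0,4],
    [0,0,0,1.1,0,0,4],
    [0,0,0,1.1,0,0,4],
    [0,0,0,0,0,0,4]
  ]
}}

```text
time: 29.62
position: [0.5237, -0.3671, 0.0196]
tool_rot: [0.211, 1.565, -0.212]
ft_force: [-1.9, 1.0, 4.1]
grip_width: 0.456
```

```bash
python3 st.py
```

```text
t 29.62 p [ 0.5237 -0.3671  0.0196] psi 74.5 x [-0.005 -0.    -1.   ] th 0.1 F [-1.9  1.   4.1] w_cm 3.97 q [ 0.22  0.52  0.44  1.71 -0.25  0.98  0.49]
```

Emit:
{"op": "jog_arm", "data": {
  "targets": [
    [0,0,0,-0.1,0,0,4],
    [0,0,0,0,0,0,1],
    [0,0,0,0,0,0,1],
    [0,0,0,0,0,0,1],
    [0,0,0,0,0,0,1],
    [0,0,0,0,0,0,1]
  ]
}}

```text
time: 30.38
position: [0.5236, -0.3668, 0.0205]
tool_rot: [0.211, 1.565, -0.212]
ft_force: [0.5, 0.4, -1.4]
grip_width: 0.203
```

```bash
python3 - <<'E'
import st
from plan import *
plan([((.524,-.367,.10),ori(74.5),1,2),((.50,-.22,.22),ori(0),1),((.411,-.115,.178),ori(0,45),1)])
E
```

```text
t 30.38 p [ 0.5236 -0.3668  0.0205] psi 74.6 x [-0.005 -0.    -1.   ] th 0.1 F [ 0.5  0.4 -1.4] w_cm 1.77 q [ 0.22  0.52  0.44  1.71 -0.25  0.98  0.49]
t 30.38 q [ 0.22  0.52  0.44  1.71 -0.25  0.98  0.49]
[[0,-0.1,0,-3.98,-0.01,0,1],[0.1,-0.2,0.1,-3.97,-0.01,0.02,1],[9.3,0,-0,-1.5,1.69,-0.78,1],[9.3,0,-0,-1.5,1.54,-1.04,1],[9.3,0,-0,-1.5,1.35,-1.28,1],[9.3,0,-0,-1.5,1.13,-1.49,1],[9.3,0,-0,-1.5,0.88,-1.64,1],[9.3,0,-0,-1.5,0.59,-1.76,1],[9.4,0,-0,-1.51,0.31,-1.84,1],[9.3,0,-0,-1.5,-0,-1.86,1]]
[[-0,-0,-9,0.84,-1.78,-2.1,1],[-0,-0,-9,1.11,-1.63,-2.1,1],[-0,-0,-9,1.35,-1.44,-2.1,1],[-0,-0,-9,1.55,-1.2,-2.1,1],[-0,-0,-9,1.73,-0.95,-2.1,1]]
n 15 end [ 0.411 -0.115  0.178]
```

Emit:
{"op": "jog_arm", "data": {
  "targets": [
    [0,0,0,-4,0,0,1],
    [0.1,-0.2,0.1,-4,0,0,1],
    [9.3,0,0,-1.5,1.7,-0.8,1],
    [9.3,0,0,-1.5,1.5,-1.0,1],
    [9.3,0,0,-1.5,1.4,-1.3,1],
    [9.3,0,0,-1.5,1.1,-1.5,1],
    [9.3,0,0,-1.5,0.9,-1.6,1],
    [9.3,0,0,-1.5,0.6,-1.8,1],
    [9.4,0,0,-1.5,0.3,-1.8,1],
    [9.3,0,0,-1.5,0,-1.9,1]
  ]
}}

```text
time: 31.62
position: [0.5, -0.2192, 0.2211]
tool_rot: [1.214, 1.207, -1.214]
ft_force: [-0.1, -0.5, -1.9]
grip_width: 0.202
```

Emit:
{"op": "jog_arm", "data": {
  "targets": [
    [0,0,-9,0.8,-1.8,-2.1,1],
    [0,0,-9,1.1,-1.6,-2.1,1],
    [0,0,-9,1.4,-1.4,-2.1,1],
    [0,0,-9,1.5,-1.2,-2.1,1],
    [0,0,-9,1.7,-1.0,-2.1,1],
    [0,0,0,0,0,0,1],
    [0,0,0,0,0,0,1]
  ]
}}

```text
time: 32.5
position: [0.4121, -0.116, 0.1802]
tool_rot: [0.733, 1.757, -1.76]
ft_force: [0.2, -0.4, -1.3]
grip_width: 0.2
```

```bash
python3 tip.py; python3 - <<'E'
from plan import *
plan([((.4105,-.115,.108),ori(0,45),1,4)])
p,d=get_image('side');cv2.imwrite("pics/side10.png",p[100:350,150:480,::-1].repeat(2,0).repeat(2,1))
E
```

```text
t 32.5 p [ 0.4121 -0.116   0.1802] psi -0.2 x [-0.705  0.    -0.709] th 44.8 F [ 0.2 -0.4 -1.3] w_cm 1.74 q [-0.28  0.52  0.55  1.6  -0.05  1.85 -1.25]
tip [ 0.466  -0.1162  0.1068]
t 32.5 q [-0.28  0.52  0.55  1.6  -0.05  1.85 -1.25]
[[-0,-0,-0,1.31,1.25,-0.03,1],[-0.1,-0,-0.1,1.31,1.24,-0.03,1],[0,-0,-0,1.3,1.25,-0.02,1],[-0,-0,-0.1,1.31,1.24,-0.03,1]]
n 4 end [ 0.4105 -0.115   0.108 ]
```

View pics/side10.png

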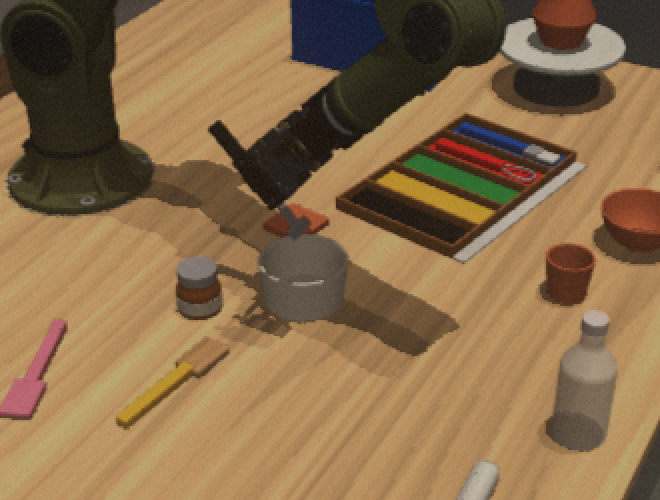

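Emit:
{"op": "jog_arm", "data": {
  "targets": [
    [0,0,0,1.3,1.2,0,1],
    [0,0,0,1.3,1.2,0,1],
    [0,0,0,1.3,1.3,-0.1,1],
    [0,0,0,1.3,1.3,0,1],
    [0,0,0,0,0,0,1],
    [0,0,0,0,0,0,1],
    [0,0,0,0,0,0,1],
    [0,0,0,0,0,0,1],
    [0,0,0,0,0,0,1]
  ]
}}

```text
time: 33.67
position: [0.4104, -0.1137, 0.1077]
tool_rot: [0.73, 1.76, -1.76]
ft_force: [0.1, -1.0, -1.0]
grip_width: 0.206
```

```bash
python3 tip.py; python3 - <<'E'
from plan import *
plan([((.412,-.115,.20),ori(0,45),1,3),((.46,.0,.20),ori(-6,15),1),((.507,.121,.14),ori(-10.6,0),1),((.507,.121,.07),ori(-10.6),1,2)])
p,d=get_image('side');cv2.imwrite("pics/side11.png",p[150:300,200:400,::-1].repeat(4,0).repeat(4,1))
E
```

```text
t 33.67 p [ 0.4104 -0.1137  0.1077] psi -0.0 x [-0.707  0.001 -0.707] th 45.0 F [ 0.1 -1.  -1. ] w_cm 1.79 q [-0.27  0.61  0.53  1.64 -0.08  1.73 -1.25]
tip [ 0.4641 -0.1137  0.0342]
t 33.67 q [-0.27  0.61  0.53  1.64 -0.08  1.73 -1.25]
[[-0,-0,0,-2.21,-2.14,0.04,1],[-0,-0,0,-2.22,-2.13,0.05,1],[-0,-0,0,-2.21,-2.14,0.04,1],[1.3,0.7,7.5,-0.85,0.85,-2.88,1],[1.3,0.8,7.5,-0.69,0.88,-2.9,1],[1.3,0.7,7.5,-0.54,0.9,-2.93,1],[1.3,0.8,7.5,-0.39,0.9,-2.96,1],[1.5,0.2,5,1.64,1.62,-4.17,1],[1.6,0.2,5,1.78,1.35,-4.21,1],[1.5,0.2,5,1.91,1.08,-4.24,1]]
[[0,-0,-0,3.5,-0,0,1],[0,-0,-0,3.5,-0,0.01,1]]
n 12 end [0.507 0.121 0.07 ]
```

View pics/side11.png

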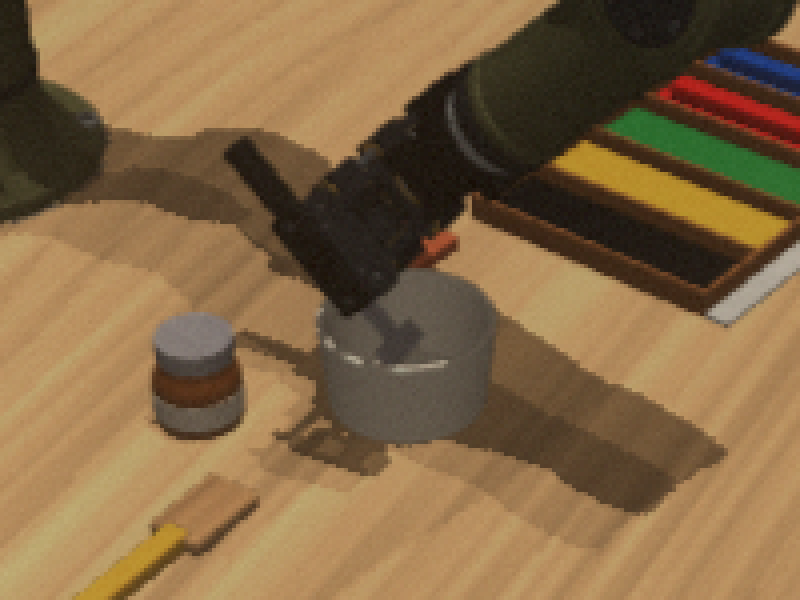

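Scraper blade in the pot (crop 400,345). Carry to black.

Emit:
{"op": "jog_arm", "data": {
  "targets": [
    [0,0,0,-2.2,-2.1,0,1],
    [0,0,0,-2.2,-2.1,0,1],
    [0,0,0,-2.2,-2.1,0.1,1],
    [1.3,0.7,7.5,-0.8,0.8,-2.9,1],
    [1.3,0.8,7.5,-0.7,0.9,-2.9,1],
    [1.3,0.7,7.5,-0.5,0.9,-2.9,1],
    [1.3,0.8,7.5,-0.4,0.9,-3.0,1],
    [1.5,0.2,5,1.6,1.6,-4.2,1],
    [1.6,0.2,5,1.8,1.4,-4.2,1],
    [1.5,0.2,5,1.9,1.1,-4.2,1]
  ]
}}

```text
time: 34.98
position: [0.5074, 0.1224, 0.1385]
tool_rot: [1.347, 1.114, -1.342]
ft_force: [1.0, 0.5, -1.8]
grip_width: 0.205
```

Emit:
{"op": "jog_arm", "data": {
  "targets": [
    [0,0,0,3.5,0,0,1],
    [0,0,0,3.5,0,0,1],
    [0,0,0,0,0,0,1],
    [0,0,0,0,0,0,1]
  ]
}}

```text
time: 35.48
position: [0.508, 0.1213, 0.0697]
tool_rot: [1.345, 1.115, -1.343]
ft_force: [0.9, -1.3, -0.6]
grip_width: 0.207
```

```bash
python3 tip.py; python3 - <<'E'
from plan import *
plan([((.507,.121,.0275),ori(-10.6),1,4)])
E
```

```text
t 35.48 p [0.508  0.1213 0.0697] psi -10.6 x [ 0.001  0.001 -1.   ] th -0.1 F [ 0.9 -1.3 -0.6] w_cm 1.8 q [-0.67  0.22  0.42  1.97 -0.11  0.97 -1.95]
tip [0.5965 0.1047 0.0558]
t 35.48 q [-0.67  0.22  0.42  1.97 -0.11  0.97 -1.95]
[[-0,-0,-0,1.06,-0.02,0.01,1],[-0,-0,-0,1.05,-0.03,0.01,1],[-0,-0,-0,1.06,-0.02,0.01,1],[-0,-0,-0.1,1.05,-0.03,0.02,1]]
n 4 end [0.507  0.121  0.0275]
```

Emit:
{"op": "jog_arm", "data": {
  "targets": [
    [0,0,0,1.1,0,0,1],
    [0,0,0,1.1,-0.1,0,1],
    [0,0,0,1.1,0,0,1],
    [0,0,0,1.0,0,0,1],
    [0,0,0,0,0,0,1],
    [0,0,0,0,0,0,1]
  ]
}}

```text
time: 36.22
position: [0.5064, 0.1215, 0.0255]
tool_rot: [1.344, 1.116, -1.344]
ft_force: [-0.6, 0.1, 2.7]
grip_width: 0.199
```

```bash
python3 tip.py
```

```text
t 36.23 p [0.5064 0.1215 0.0255] psi -10.6 x [ 0.  0. -1.] th 0.0 F [-0.6  0.1  2.7] w_cm 1.73 q [-0.66  0.28  0.41  2.   -0.14  0.88 -1.92]
tip [0.5949 0.1049 0.0115]
```

Emit:
{"op": "jog_arm", "data": {
  "targets": [
    [0,0,0,0,0,0,2.4],
    [0,0,0,0,0,0,2.4],
    [0,0,0,0,0,0,2.4],
    [0,0,0,-1.5,0,0,2.4],
    [0,0,0,-3,0,0,2.4],
    [0,0,0,-4,0,0,4],
    [0,0,0,-4,0,0,4]
  ]
}}

```text
time: 37.1
position: [0.5062, 0.1212, 0.1526]
tool_rot: [1.345, 1.116, -1.344]
ft_force: [0.2, 1.3, 0.2]
grip_width: 0.41
```

```bash
python3 - <<'E'
import st
from plan import *
p,d=get_image('top');cv2.imwrite("pics/top5.png",p[100:350,60:460,::-1].repeat(2,0).repeat(2,1))
for c,z in(('yellow',.014),):
  for i,stt,ce,m in blobs(p,c,150):
    if not(370<ce[0]<460 and 200<ce[1]<310): continue
    v,u=np.nonzero(m);W=plane('top',np.c_[u,v],z)[:,:2].astype(np.float32);print(c,cv2.minAreaRect(W))
plan([((.56,-.05,.19),ori(40),4),((.50,-.25,.17),ori(70),4),((.410,-.348,.14),ori(84),4),((.410,-.348,.06),ori(84),4,3)])
E
```

```text
t 37.1 p [0.5062 0.1212 0.1526] psi -10.6 x [ 0.001  0.    -1.   ] th -0.0 F [0.2 1.3 0.2] w_cm 3.57 q [-0.69  0.11  0.44  1.9  -0.05  1.14 -2.  ]
yellow ((0.407991886138916, -0.3757239878177643), (0.12183516472578049, 0.017558036372065544), 83.65311431884766)
t 37.15 q [-0.69  0.11  0.44  1.89 -0.05  1.15 -2.  ]
[[-8.4,-0,-0.1,-0.53,1.36,2.66,4],[-8.5,-0,-0.1,-0.54,0.96,2.83,4],[-8.4,-0.1,-0.1,-0.54,0.52,2.94,4],[-8.5,0,-0.1,-0.53,0.09,2.98,4],[-8.4,0,-0.1,-0.53,-0.35,2.97,4],[-8.4,-0,-0.1,-0.53,-0.78,2.88,4],[-7.5,-0,0,0.5,-4.36,2.87,4],[-7.5,-0,0,0.51,-4.7,2.28,4],[-7.5,-0,0,0.5,-4.96,1.64,4],[-7.5,-0,0,0.5,-5.12,0.98,4]]
[[-4.7,-0,0,1,-4.1,-1.7,4],[-4.7,-0,0,1.01,-3.94,-2.03,4],[-4.6,-0,0,1,-3.77,-2.34,4],[-0,-0,0,2.67,0,0,4],[-0,-0,0,2.66,0,0,4],[-0,-0,0,2.67,0.01,0.01,4]]
n 16 end [ 0.41  -0.348  0.06 ]
```

View pics/top5.png

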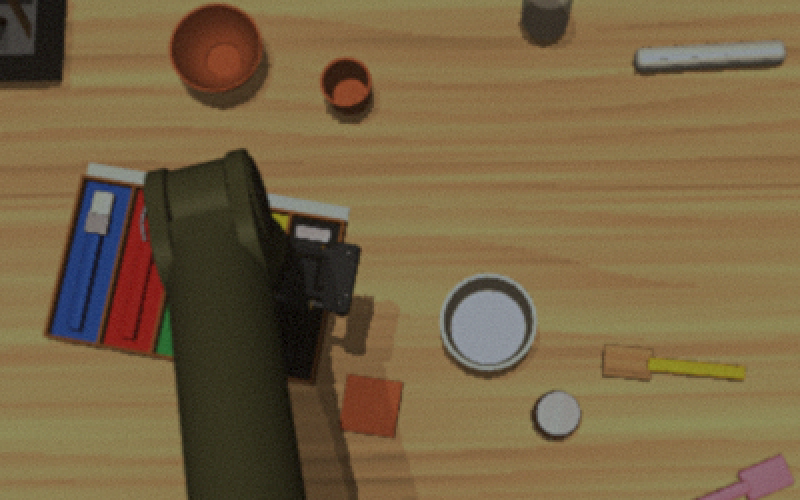

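Emit:
{"op": "jog_arm", "data": {
  "targets": [
    [-8.4,0,-0.1,-0.5,1.4,2.7,4],
    [-8.5,0,-0.1,-0.5,1.0,2.8,4],
    [-8.4,0,-0.1,-0.5,0.5,2.9,4],
    [-8.5,0,-0.1,-0.5,0.1,3.0,4],
    [-8.4,0,-0.1,-0.5,-0.3,3.0,4],
    [-8.4,0,-0.1,-0.5,-0.8,2.9,4],
    [-7.5,0,0,0.5,-4.4,2.9,4],
    [-7.5,0,0,0.5,-4.7,2.3,4],
    [-7.5,0,0,0.5,-5.0,1.6,4],
    [-7.5,0,0,0.5,-5.1,1.0,4]
  ]
}}

```text
time: 38.4
position: [0.4974, -0.253, 0.1622]
tool_rot: [0.268, 1.562, -0.274]
ft_force: [0.4, 0.2, -0.1]
grip_width: 0.456
```

Emit:
{"op": "jog_arm", "data": {
  "targets": [
    [-4.7,0,0,1,-4.1,-1.7,4],
    [-4.7,0,0,1,-3.9,-2.0,4],
    [-4.6,0,0,1,-3.8,-2.3,4],
    [0,0,0,2.6,0,0,4],
    [0,0,0,2.6,0,0,4],
    [0,0,0,2.6,0,0,4],
    [0,0,0,0,0,0,4],
    [0,0,0,0,0,0,4]
  ]
}}

```text
time: 39.4
position: [0.4084, -0.3503, 0.0558]
tool_rot: [0.079, 1.578, -0.085]
ft_force: [0.8, -0.3, -0.0]
grip_width: 0.46
```

```bash
python3 - <<'E'
import st
from plan import *
plan([((.411,-.348,.0205),ori(84),4,3)])
p,d=get_image('side');cv2.imwrite("pics/side12.png",p[200:350,180:380,::-1].repeat(4,0).repeat(4,1))
E
```

```text
t 39.4 p [ 0.4084 -0.3503  0.0558] psi 84.0 x [-0.008 -0.003 -1.   ] th 0.2 F [ 0.8 -0.3 -0. ] w_cm 4.0 q [ 0.1   0.3   0.63  1.95 -0.2   0.97  0.72]
t 39.4 q [ 0.1   0.3   0.63  1.95 -0.2   0.97  0.72]
[[0,-0.2,0.1,1.17,0.09,0.09,4],[0,-0.1,0.1,1.18,0.09,0.08,4],[0,-0.2,0,1.17,0.09,0.08,4]]
n 3 end [ 0.411  -0.348   0.0205]
```

View pics/side12.png

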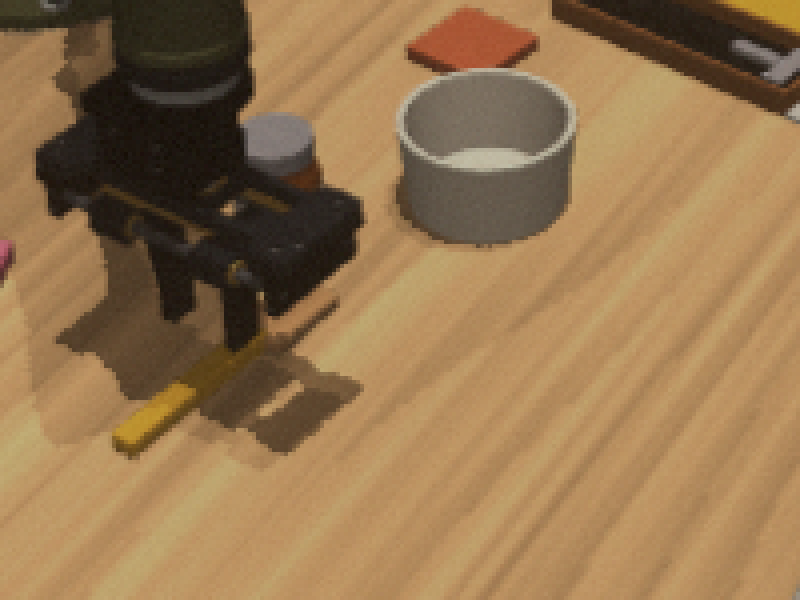

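Emit:
{"op": "jog_arm", "data": {
  "targets": [
    [0,-0.4,0.2,0.2,0.2,0.3,4],
    [0,0,0,1.1,0,0,4],
    [0,0,0,1.1,0,0,4],
    [0,0,0,1.1,0,0,4],
    [0,0,0,0,0,0,4]
  ]
}}

```text
time: 40.08
position: [0.4108, -0.3483, 0.0195]
tool_rot: [0.083, 1.572, -0.082]
ft_force: [-0.8, 1.1, 6.8]
grip_width: 0.464
```

```bash
python3 st.py
```

```text
t 40.08 p [ 0.4108 -0.3483  0.0195] psi 84.0 x [-0.003  0.001 -1.   ] th -0.0 F [-0.8  1.1  6.8] w_cm 4.04 q [ 0.12  0.36  0.61  1.97 -0.26  0.9   0.76]
```

Emit:
{"op": "jog_arm", "data": {
  "targets": [
    [0,0,0,-0.1,0,0,4],
    [0,0,0,0,0,0,1],
    [0,0,0,0,0,0,1],
    [0,0,0,0,0,0,1],
    [0,0,0,0,0,0,1],
    [0,0,0,0,0,0,1]
  ]
}}

```text
time: 40.83
position: [0.4108, -0.348, 0.0204]
tool_rot: [0.082, 1.572, -0.082]
ft_force: [-1.2, -0.5, 0.0]
grip_width: 0.205
```

```bash
python3 - <<'E'
import st
from plan import *
plan([((.411,-.348,.10),ori(84),1,2),((.50,-.30,.20),ori(60),1),((.60,-.1,.22),ori(20),1),((.519,.188,.14),ori(-10.6,0),1),((.519,.188,.07),ori(-10.6),1,2)],dmax=.05)
E
```

```text
t 40.83 p [ 0.4108 -0.348   0.0204] psi 84.0 x [-0.003  0.001 -1.   ] th -0.0 F [-1.2 -0.5  0. ] w_cm 1.78 q [ 0.12  0.35  0.61  1.97 -0.25  0.9   0.76]
t 40.83 q [ 0.12  0.35  0.61  1.97 -0.25  0.9   0.76]
[[0,-0.1,-0,-3.98,0,-0,1],[0,-0.1,-0,-3.98,0.01,0,1],[8,0,-0,-3.33,1.9,2.79,1],[8,0,-0,-3.33,2.27,2.49,1],[8,0,-0,-3.33,2.6,2.16,1],[8,0,-0,-0.4,4.46,-0.27,1],[8,0,-0,-0.4,4.39,-0.88,1],[8,0,-0,-0.4,4.21,-1.49,1],[8,0,-0,-0.4,3.97,-2.06,1],[8,0,-0,-0.39,3.65,-2.59,1]]
[[4.4,-0,-0,1.14,0.32,-4.26,1],[4.3,-0,-0,1.14,-0.01,-4.28,1],[4.4,-0,-0,1.15,-0.33,-4.26,1],[4.4,-0,-0,1.14,-0.65,-4.22,1],[4.4,-0,-0,1.14,-0.98,-4.16,1],[4.3,-0,-0,1.14,-1.29,-4.08,1],[4.4,-0,-0,1.14,-1.6,-3.96,1],[0,-0,-0,3.5,-0,0,1],[0,-0,-0,3.5,-0,0,1]]
n 19 end [0.519 0.188 0.07 ]
```

Emit:
{"op": "jog_arm", "data": {
  "targets": [
    [0,0,0,-4,0,0,1],
    [0,0,0,-4,0,0,1],
    [8,0,0,-3.3,1.9,2.8,1],
    [8,0,0,-3.3,2.3,2.5,1],
    [8,0,0,-3.3,2.6,2.2,1],
    [8,0,0,-0.4,4.5,-0.3,1],
    [8,0,0,-0.4,4.4,-0.9,1],
    [8,0,0,-0.4,4.2,-1.5,1],
    [8,0,0,-0.4,4.0,-2.0,1],
    [8,0,0,-0.4,3.7,-2.6,1]
  ]
}}

```text
time: 42.08
position: [0.6023, -0.0981, 0.2192]
tool_rot: [0.951, 1.355, -0.953]
ft_force: [-0.1, -1.1, -0.5]
grip_width: 0.206
```

Emit:
{"op": "jog_arm", "data": {
  "targets": [
    [4.4,0,0,1.1,0.3,-4.3,1],
    [4.3,0,0,1.1,0,-4.3,1],
    [4.4,0,0,1.1,-0.3,-4.3,1],
    [4.4,0,0,1.1,-0.7,-4.2,1],
    [4.4,0,0,1.1,-1.0,-4.2,1],
    [4.3,0,0,1.1,-1.3,-4.1,1],
    [4.4,0,0,1.1,-1.6,-4.0,1],
    [0,0,0,0,0,0,1],
    [0,0,0,0,0,0,1]
  ]
}}

```text
time: 43.2
position: [0.52, 0.1897, 0.1424]
tool_rot: [1.342, 1.117, -1.346]
ft_force: [0.7, 0.6, -0.7]
grip_width: 0.202
```

```bash
python3 tip.py; python3 - <<'E'
from plan import *
plan([((.519,.188,.07),ori(-10.6),1,2),((.519,.188,.0265),ori(-10.6),1,4)])
p,d=get_image('side');cv2.imwrite("pics/side13.png",p[100:250,280:480,::-1].repeat(4,0).repeat(4,1))
E
```

```text
t 43.2 p [0.52   0.1897 0.1424] psi -10.6 x [-0.002 -0.    -1.   ] th 0.1 F [ 0.7  0.6 -0.7] w_cm 1.76 q [-0.86  0.2   0.52  1.83 -0.11  1.14 -2.06]
tip [0.6084 0.1732 0.1282]
t 43.2 q [-0.86  0.2   0.52  1.83 -0.11  1.14 -2.06]
[[0,0,0.1,3.62,-0.03,0.09,1],[0,0,0,3.62,-0.03,0.09,1],[0,0,0,1.09,0,-0,1],[0,0,0,1.09,0,-0,1],[0,0,0,1.09,0,-0,1],[0,0,0,1.08,0,-0.01,1]]
n 6 end [0.519  0.188  0.0265]
```

View pics/side13.png

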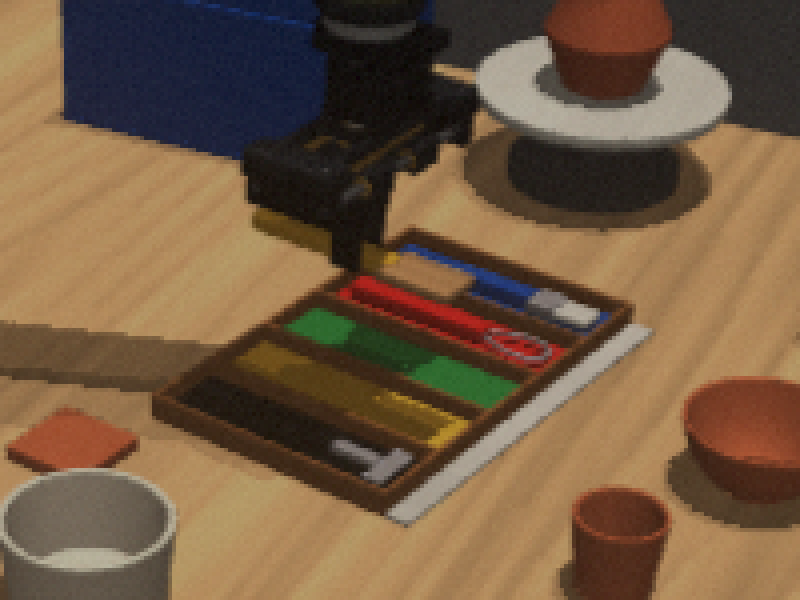

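Emit:
{"op": "jog_arm", "data": {
  "targets": [
    [0,0,0,3.6,0,0.1,1],
    [0,0,0,3.6,0,0.1,1],
    [0,0,0,1.1,0,0,1],
    [0,0,0,1.1,0,0,1],
    [0,0,0,1.1,0,0,1],
    [0,0,0,0.9,0,0,1],
    [0,0,0,0,0,0,1],
    [0,0,0,0,0,0,1]
  ]
}}

```text
time: 44.25
position: [0.5195, 0.1886, 0.0288]
tool_rot: [1.343, 1.118, -1.345]
ft_force: [0.7, 0.3, -0.6]
grip_width: 0.2
```

```bash
python3 tip.py
```

```text
t 44.25 p [0.5195 0.1886 0.0288] psi -10.6 x [-0.002  0.001 -1.   ] th 0.1 F [ 0.7  0.3 -0.6] w_cm 1.74 q [-0.82  0.35  0.49  1.93 -0.21  0.92 -1.98]
tip [0.6079 0.1721 0.0146]
```

Emit:
{"op": "jog_arm", "data": {
  "targets": [
    [0,0,0,0.2,0,0,1],
    [0,0,0,0,0,0,2.4],
    [0,0,0,0,0,0,2.4],
    [0,0,0,0,0,0,2.4],
    [0,0,0,-1.5,0,0,2.4],
    [0,0,0,-3,0,0,2.4],
    [0,0,0,-4,0,0,2.4],
    [0,0,0,-4,0,0,2.4],
    [0,0,0,-4,0,0,2.4]
  ]
}}

```text
time: 45.38
position: [0.5197, 0.1882, 0.194]
tool_rot: [1.344, 1.118, -1.345]
ft_force: [0.2, 0.2, -0.8]
grip_width: 0.279
```

```bash
python3 - <<'E'
import st
from plan import *
plan([((.60,-.12,.25),ori(20),2.4)],dmax=.06)
E
```

```text
t 45.38 p [0.5197 0.1882 0.194 ] psi -10.6 x [-0.001  0.001 -1.   ] th 0.1 F [ 0.2  0.2 -0.8] w_cm 2.43 q [-0.88  0.15  0.53  1.78 -0.08  1.24 -2.08]
t 45.38 q [-0.88  0.15  0.53  1.78 -0.08  1.24 -2.08]
[[-5.1,-0,0,-0.94,2.26,4.8,2.4],[-5.1,-0,0,-0.94,1.82,4.98,2.4],[-5.1,-0,0,-0.94,1.38,5.13,2.4],[-5.1,-0.1,0,-0.95,0.91,5.23,2.4],[-5.1,0,0.1,-0.93,0.44,5.29,2.4],[-5.1,0,-0,-0.93,-0.02,5.3,2.4]]
n 6 end [ 0.6  -0.12  0.25]
```

Emit:
{"op": "jog_arm", "data": {
  "targets": [
    [-5.1,0,0,-0.9,2.3,4.8,2.4],
    [-5.1,0,0,-0.9,1.8,5.0,2.4],
    [-5.1,0,0,-0.9,1.4,5.1,2.4],
    [-5.1,0,0,-0.9,0.9,5.2,2.4],
    [-5.1,0,0,-0.9,0.4,5.3,2.4],
    [-5.1,0,0,-0.9,0,5.3,2.4],
    [0,0,0,0,0,0,2.4],
    [0,0,0,0,0,0,2.4]
  ]
}}

```text
time: 46.38
position: [0.6001, -0.1192, 0.2457]
tool_rot: [0.949, 1.357, -0.949]
ft_force: [-0.4, 1.5, 0.2]
grip_width: 0.278
```

```bash
python3 - <<'E'
from plan import *
p,d=get_image('top');q,e=get_image('side')
cv2.imwrite("pics/top6.png",p[100:350,60:460,::-1].repeat(2,0).repeat(2,1))
cv2.imwrite("pics/side14.png",q[100:300,260:480,::-1].repeat(3,0).repeat(3,1))
P=cloud('top',d)
t0=np.array([.557,.389]);u=np.array([np.cos(np.radians(-10.6)),np.sin(np.radians(-10.6))])
for n,c in dict(brush=(.557,.389),loop=(.545,.322),scr=(.507,.121),pad=(.519,.188)).items():
    w=np.array([-u[1],u[0]]);D=P[...,:2]-c;a=D@u;b=D@w
    m=(abs(a)<.1)&(abs(b)<.03)&(P[...,2]>.0115)&(P[...,2]<.05)
    print(n,m.sum(),'along',np.percentile(a[m],[1,99]).round(3),'across',np.percentile(b[m],[5,50,95]).round(3),'z',np.percentile(P[m][:,2],[50,99]).round(3))
m=(abs(P[...,2]-.065)<.006)&(np.hypot(P[...,0]-.4645,P[...,1]+.115)<.075)
print('pot',cv2.minEnclosingCircle(P[m][:,:2].astype(np.float32)))
E
```

```text
brush 712 along [-0.091  0.095] across [-0.013 -0.     0.029] z [0.018 0.027]
loop 575 along [-0.099  0.095] across [-0.022 -0.008  0.029] z [0.018 0.026]
scr 588 along [-0.09   0.093] across [-0.014 -0.     0.019] z [0.018 0.026]
pad 779 along [-0.089  0.089] across [-0.018 -0.     0.019] z [0.018 0.026]
pot ((0.4642100930213928, -0.11478043347597122), 0.05963336303830147)
```

View pics/top6.png

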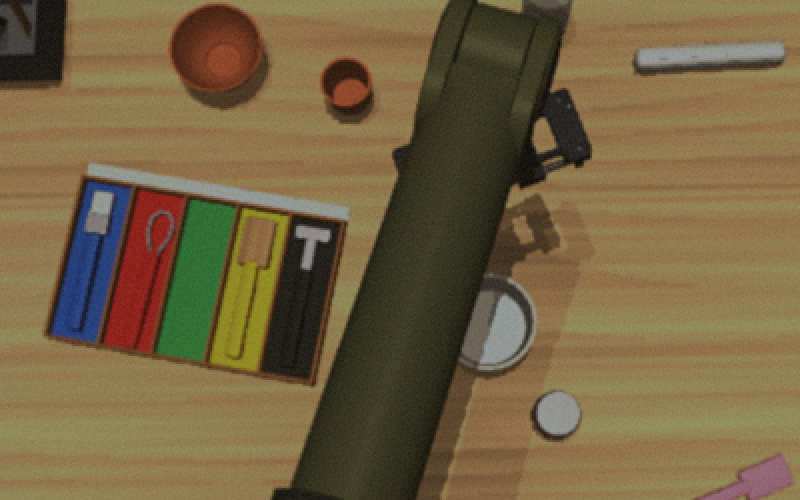

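View pics/side14.png

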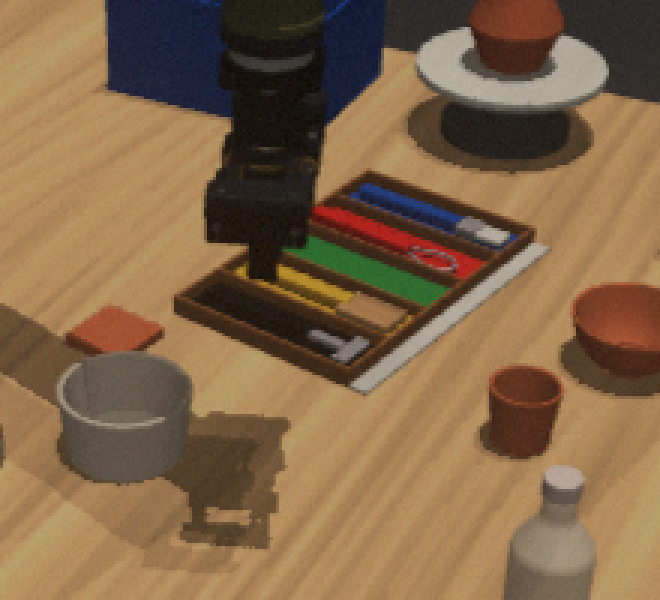

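```bash
python3 - <<'E'
from plan import *
p,d=get_image('top');q,e=get_image('side')
cv2.imwrite("pics/top7.png",cv2.resize(p[185:300,80:240,::-1],None,fx=5,fy=5,interpolation=cv2.INTER_CUBIC))
cv2.imwrite("pics/side15.png",cv2.resize(q[150:240,310:450,::-1],None,fx=5.5,fy=5.5,interpolation=cv2.INTER_CUBIC))
u=np.array([np.cos(np.radians(-10.6)),np.sin(np.radians(-10.6))]);w=np.array([-u[1],u[0]])
for n,dd in(('top',d),('side',e)):
  P=cloud(n,dd)
  for nm,c in dict(brush=(.557,.389),loop=(.545,.322)).items():
    D=P[...,:2]-c;a=D@u;b=D@w
    for lo in np.arange(-.1,.1,.02):
        m=(a>lo)&(a<lo+.02)&(abs(b)<.026)&(P[...,2]>.0125)&(P[...,2]<.05)
        if m.sum()>3: print(n,nm,round(lo,2),m.sum(),'b',np.percentile(b[m],[10,50,90]).round(3),'z',np.percentile(P[m][:,2],[20,50,90]).round(4))
E
```

```text
top brush -0.1 38 b [-0.01  -0.001  0.007] z [0.0151 0.0182 0.022 ]
top brush -0.08 65 b [-0.009 -0.002  0.006] z [0.0148 0.0182 0.0228]
top brush -0.06 65 b [-0.01  -0.002  0.006] z [0.0161 0.0194 0.0231]
top brush -0.04 57 b [-0.009 -0.002  0.006] z [0.0169 0.0186 0.0232]
top brush -0.02 60 b [-0.009 -0.002  0.006] z [0.016  0.0197 0.0222]
top brush 0.0 60 b [-0.009 -0.002  0.006] z [0.0161 0.0194 0.024 ]
top brush 0.02 67 b [-0.01  -0.001  0.007] z [0.0158 0.0185 0.0224]
top brush 0.04 86 b [-0.013 -0.001  0.011] z [0.0154 0.0175 0.0214]
top brush 0.06 76 b [-0.012 -0.001  0.01 ] z [0.0143 0.0168 0.0207]
top brush 0.08 30 b [-0.012 -0.003  0.008] z [0.0146 0.017  0.0211]
top loop -0.1 65 b [-0.016 -0.009 -0.   ] z [0.0169 0.0189 0.0228]
top loop -0.08 61 b [-0.016 -0.008 -0.   ] z [0.016 0.019 0.023]
top loop -0.06 59 b [-0.017 -0.009 -0.003] z [0.0167 0.02   0.0234]
top loop -0.04 61 b [-0.018 -0.01  -0.004] z [0.0163 0.0192 0.0233]
top loop -0.02 59 b [-0.019 -0.011 -0.004] z [0.0167 0.0197 0.0229]
top loop 0.0 59 b [-0.02  -0.012 -0.005] z [0.0171 0.019  0.0235]
top loop 0.02 3
[... 793 characters left out ...]
8 0.0174 0.0223]
side brush 0.08 24 b [-0.014  0.003  0.024] z [0.0163 0.0186 0.0228]
side loop -0.1 30 b [-0.017 -0.008  0.005] z [0.0156 0.0204 0.0238]
side loop -0.08 32 b [-0.019 -0.011 -0.001] z [0.0167 0.0212 0.0237]
side loop -0.06 30 b [-0.019 -0.015 -0.005] z [0.0163 0.02   0.0253]
side loop -0.04 40 b [-0.019 -0.011  0.007] z [0.0171 0.0199 0.0256]
side loop -0.02 28 b [-0.018 -0.012 -0.001] z [0.0176 0.0202 0.0228]
side loop 0.0 32 b [-0.021 -0.014 -0.004] z [0.0171 0.0198 0.0243]
side loop 0.02 27 b [-0.023 -0.009  0.021] z [0.0148 0.0171 0.0228]
side loop 0.04 11 b [-0.001  0.004  0.026] z [0.0146 0.0156 0.0204]
side loop 0.06 14 b [-0.019 -0.01   0.01 ] z [0.0143 0.0168 0.0195]
```

View pics/top7.png

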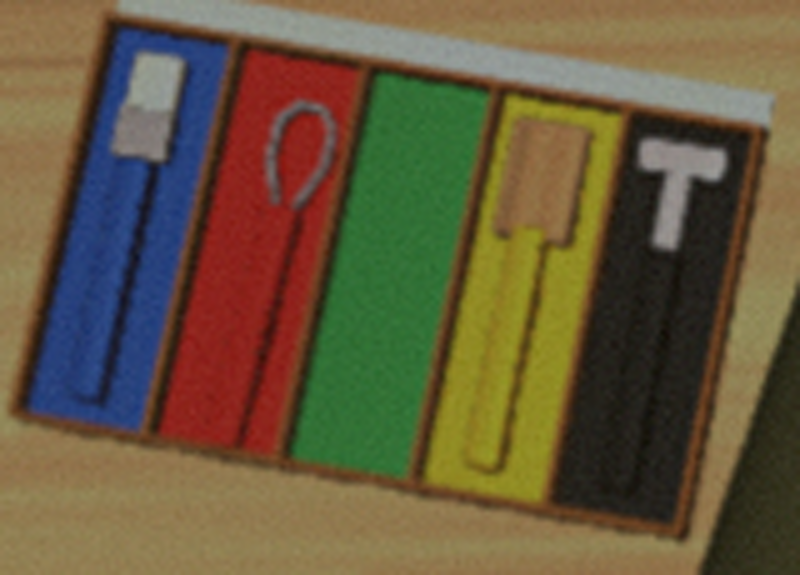

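View pics/side15.png

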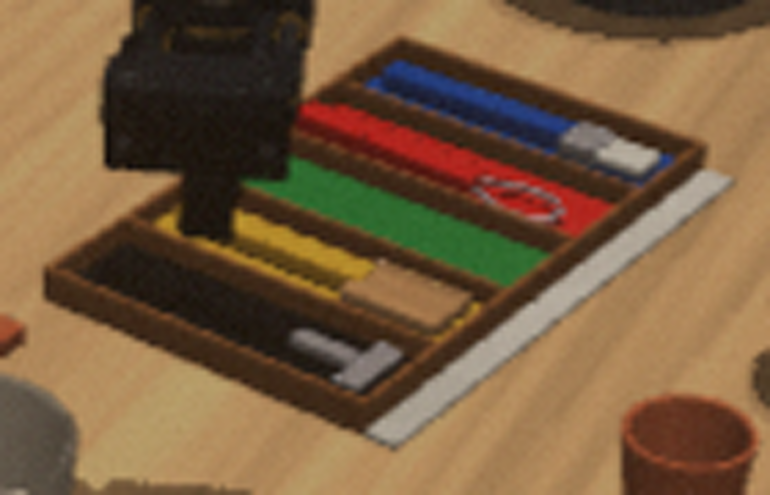

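```bash
python3 -c "
from bench import *
print(close_job(), get_state()['time'])"
```

```text
the job is handed in; nothing more can be done
the job is handed in; nothing more can be done
```

I handed the job in at about 46 s of the 210 s allowed; `close_job()` reports no verdict. The spatula was missing from the table, so I rinsed the brush, then the loop tool, then the scraper. The paddle was carried round the pot and never dipped.

- **Dips:** each tip was held about half a second or more at z ≈ 34–35 mm, which is 30–31 mm below the rim. That depth comes from the arm's pose; the side pictures show each tip inside the pot.
- **Placing:** in the last top and side views each tool lies in its own colour's compartment with its tip towards the white strip. For the brush and loop tool, the depth readings put the handle tops at about 19–20 mm, as expected for lying flat on the liner.
- **Pot:** its measured centre moved less than 1 mm. The other things I could see had not moved.
- **Disagreement:** the loop tool is about 10 mm off centre, roughly 1 cm back towards the end wall, and turned about 4° from how I laid it. It was probably the announced knock. I left it because it was still flat and fully inside the red compartment, and a finger would not have fitted between it and the wall.

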